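# Clear a cocked bottle from the feed chute and index the queue

### The job

A bottle has turned askew and jammed at the low end of the bottle chute: lift it out and lay it gently, without dropping it, in the empty blue tray. Then lift the stop bar by its orange grip out of its notches, no higher than keeps the waiting bottles behind it, shift it down the chute with the three bottles rolling after it, and seat it fully in the next notch down, the one in the dark index plates, so that the bottles have moved up and lie in a row behind it. Leave the other things on the bench, such as the amber bottle and the timer, where they are.

Things in the scene. Friction and masses are not known exactly. Their poses are not given: they have to be found in the camera images.
- chute: Fixed bottle chute sloping 25 degrees down to the robot: floor 360 mm long, plain white walls 40 mm high, 6 mm thick, 96 mm apart. Origin: on the floor, mid-width, at the inner face of the 24 mm high end lip. x up the slope, y across, z square off the floor (leans 25 degrees to the robot). Strips flush with the wall tops, outside them, have notches at x = 138, 198, 258 mm, 11 mm wide, 10 deep.
- plate_area (a point): Point of the chute at x = 80 mm, mid-width, wall-top height (40 mm off the floor); axes as the chute's. Beside it, outside the strips, two dark index plates are clamped, flush with the wall tops. They have the next notch pair (11 mm wide, 10 deep), set by hand anywhere from x = 68 to 90 mm: where is not given, so look or feel for it. All else between there and the bar gives the lugs no gap.
- shelf_edge (a point): Middle of the lower front edge of a fixed level white shelf that bridges the chute (250 mm wide, 90 mm deep, photometer on it up to 75 mm higher, four 12 mm posts 110 mm either side of the middle behind this edge). It stops a tool from coming straight down on the stop bar; a tool square to the chute's floor passes in front of it. Axes as the chute's.
- jam_mid (a point): Centre of the jammed loose bottle: white, 44 mm in diameter, 90 mm long with its blue 34 mm cap, about 0.11 kg. It lies on the chute's floor below the stop bar, base at the lip, about 45 to 65 degrees from straight across. z axis: along the bottle from base to cap; centre 45 mm from the base, 22 mm off the floor. Gripped across its body it lifts off the floor.
- tray: Empty blue plastic tray with a rolled rim, fixed to the worktop, 310 x 272 mm (x, y) over the rim and 75 mm high; flat floor inside about 240 x 204 mm, 3 mm above the origin. Origin: centre of its underside, z up.
- bar_grip (a point): Point in the orange grip (16 mm along x, 46 along y, from 26 below to 20 above it) of the loose 0.18 kg stop bar; axes as the chute's. 40 mm below: 2 shoes on the wall tops, each with a round-nosed lug, 7 mm along x, 8 deep, in a strip notch (at first x = 138 mm). Between notches the lugs hold the bar 8 mm too high. A blade hangs to 6 mm off the floor: lifted over 20 mm it lets bottles by.
- queue_1_mid (a point): Centre of the first waiting bottle (loose, same kind as the jammed one, 90 mm long, 44 mm in diameter), lying straight across the chute against the stop bar's upper face, free to roll down. 25 mm up-chute of the middle of the bar. z axis along the bottle.
- queue_2_mid (a point): Centre of the second waiting bottle (90 mm long, 44 mm in diameter), behind the first.
- queue_3_mid (a point): Centre of the third waiting bottle (90 mm long, 44 mm in diameter), behind the second.
- amber_bottle: Loose bystander: amber bottle with red cap, 68 mm in diameter, 150 mm high, standing; origin at the centre of its base. To be left alone.
- timer: Loose bystander: white bench timer, 64 x 64 x 20 mm, lying on the worktop between chute and tray; origin at the centre of its underside. To be left alone.
Mind the look-alikes: they are no part of the job. Leave any purple look-alike of the part that bears jam_mid alone.

How it is judged:
By the outcome, as a careful person would: the job done as asked, in the order asked, and still so for the second after the job is handed in, with the robot touching nothing.
It also fails if it takes over 72 s, if anything falls off the work surface, if the arm or the gripper's body presses on something with over 40 N, if the wrist force passes 120 N, or if a joint passes its speed limit or range.

### The arm

A 6-joint arm with a two-finger parallel gripper is mounted at the origin on the work surface; the furniture and walls round the work are solid. World frame = base frame: x ahead of the robot, y to its left, z up, the work surface at z = 0. Lengths are in m, angles in rad, forces in N, time in s.
With the tool pointing down it reaches from about 0.35 to 0.975 m from the base axis. Payload 4.9 kg.
Tool frame: the origin (TCP) lies midway between the tips of the shut fingers; the grasp point (between the pads) lies manip.tcp_to_grasp behind it (manip.tcp_to_grasp is the distance from the TCP to the grasp point, in m); x points along the fingers, y is the direction in which the jaws open and shut, and the axes are right-handed (so a half turn about x gives the same grasp; the last joint's range is limited). The gripper opens to 85 mm and grips with 20 to 120 N. Pads are 22 mm wide; open, the fingers measure 114 mm over their backs; the gripper's body (76 mm by 85 mm) begins 54 mm behind the grasp point. The pads swing forward as they close: fully open they stand 13 mm farther back than shut.
Start: joints at [1.229, 0.053, 1.613, -0, 1.476, -0.119], TCP at [0.138, 0.61, 0.231] pointing down, gripper open.
Joint ranges: [-3.01, 3.01], [-1.01, 2.22], [0.06, 2.58], [-1.02, 4.17], [0.09, 2.62], [-3.14, 3.14]. Speed limits (rad/s): [2.57, 2.57, 3.14, 3.14, 3.14, 3.14].

### API

Orientations are given as a unit quaternion [w, x, y, z].
In Python, from station import manip gives the robot as it stands. The module is installed in compiled form; this text tells all that it offers.
- The arm moves only by the tool step_arm, never from a script. Its arguments are lists of equal length, an entry for each row: "dp": the shift along the world's x, y, z in units of 0.5 m (1.0 is 0.5 m), a list of three; "yaw": the turn about the world's z in units of 180 degrees (1.0 is 180 degrees); "claw": the finger opening in mm, from 0 to 85.4. In form: {"dp": [[dx, dy, dz], ...], "yaw": [yaw, ...], "claw": [claw, ...]}. A call has 1 to 20 rows; each row is the pose to reach, as a shift and turn from the pose measured when the call began, turning the shorter way round; what a row does not reach only later rows make up. A row lasts 1/12 s, in which the tool goes at most 41.7 mm and 7.16 degrees, less where a joint would pass 70% of its speed; a pose out of reach is approached as far as the arm can. A call with a number of a shift or a turn outside -1 to 1 is refused whole. A call with a gripper value outside its range is refused whole. The fingers move at their own pace and stop on an object; "squeeze" is the grip in N (left out, the last holds). Time passes only in rows, so rows that repeat a pose let the fingers close. It gives the time, the measured TCP pose, the force and the opening at its end, in the units of the state.
- manip.read_state(): the state, without advancing time (a new reading comes with each control period).
- manip.snapshot(name): name is "scene" or "top"; returns a dict with "pixels" (480x640x3 uint8, red, green, blue), "z_map" (480x640 float32, m along the optical axis (not along the pixel's ray), 0 where there is no reading), "intrinsics" (3x3 intrinsics, pixels), "distortion" ([k1, k2, p1, p2, k3] as OpenCV has them; the pictures are not rectified), "pose" (4x4, takes a point from camera to world coordinates). Camera axes: x right, y down, z forward; pixel columns grow to the right and rows downward; lengths in m; the calibration is good to about 2 mm. A picture is of the moment at which its call begins.
- manip.hand_in(): hands the job in, once; it reports no verdict.
Trained networks look in the newest picture that a camera, given by its name, has taken for a name from the list of things; names that differ only in an ending like _2 or _b are one class to them, and where a whole thing is asked for, a point or a joint stands for the part that bears it (a point fixed in the world has none). Each returns a list of dicts, best first, with "conf" (0 to 1); they miss things now and then, are a little off and sometimes report something else, mostly with a low value. They report only what shows in the picture. A call takes as long as a camera call. They do not tell look-alikes from the thing itself.
- manip.boxes_of(thing, camera): "rect" ([left, top, right, bottom] in pixels, round what is visible of it).
The state is a dict: "time": time; "q": joint angles; "dq": joint speeds; "tau": joint torques, N m; "ee_pos": TCP position; "tool_rot": TCP orientation; "wrist_force": force on the tool from outside, world axes, zero at the start; "ft_torque": the same for the moment, N m; "grip_width": opening from 0.0 (shut) to 1.0 (fully open).
Only numpy, scipy, OpenCV 4.12 (cv2) and the standard library are available. Lean on these libraries where they do the work, as an engineer would, in place of code of your own. Each camera call takes 0.05 s, during which the arm holds its last target.

## Working session

There is one attempt and no reset: what is moved stays moved. The work goes in short steps, Python scripts to look and compute and a tool call to move; the robot and the scene stay as the last step left them, time stands still between calls to the robot, and variables do not carry over. Pictures are saved under pics/ and viewed, and the job is handed in when it is done.

Besides the shell and the picture viewer there is one more tool, called after "Request:" as a command line: name --pt "numbers of a row" for each row, then --argument value for the rest. step_arm: Moves the arm, as the interface text tells. Shifts and turns lie within -1 to 1; 1 stands for 0.5 m of shift or 180 degrees of turn. Its arguments: {"type":"object","properties":{"dp":{"type":"array"},"yaw":{"type":"array"},"claw":{"type":"array"},"squeeze":{"type":"number"}},"required":["dp","yaw","claw"]}

```bash
mkdir -p pics; ls; python3 - <<'E'
from station import manip
import cv2,numpy as np
print(manip.read_state(), manip.tcp_to_grasp)
for c in ["scene","top"]:
    s=manip.snapshot(c)
    cv2.imwrite(f"pics/{c}0.png",s["pixels"][:,:,::-1])
    np.savez(f"{c}0.npz",**s)
    print(c,s["intrinsics"],s["distortion"],s["pose"])
    for t in ["chute","jam_mid","tray","bar_grip","queue_1_mid","amber_bottle","timer"]:
        print(t,manip.boxes_of(t,c))
E
```

```text
pics
{'time': 0.0, 'q': array([ 1.22898145e+00,  5.33562271e-02,  1.61427834e+00,  3.12505831e-05,
        1.47600294e+00, -1.18992406e-01]), 'dq': array([ 0.00241339, -0.00253297, -0.00043092, -0.00054711,  0.00160142,
       -0.00070519]), 'tau': array([ 8.49857752e-04, -3.93644035e+01, -3.70194519e+01,  4.43093541e-05,
        6.60609832e-03,  3.93789108e-06]), 'ee_pos': array([0.13789294, 0.60896701, 0.23007276]), 'tool_rot': array([ 0.70254655,  0.07791643,  0.70289818, -0.07931913]), 'wrist_force': array([-0.30394991, -0.91548222,  0.33731824]), 'ft_torque': array([-0.00700297,  0.03862838,  0.04672413]), 'grip_width': 0.9968597695578654} 0.0187
scene [[562.69754768   0.         319.27183112]
 [  0.         562.69754768 234.69534827]
 [  0.           0.           1.        ]] [0.02980136 0.         0.         0.         0.        ] [[-0.5271305  -0.61891954  0.58229892 -0.46014763]
 [-0.84967585  0.37292426 -0.37279813  0.55926553]
 [ 0.01357865 -0.6912786  -0.72246074  1.38810575]
 [ 0.          0.          0.          1.        ]]
chute []
jam_mid [{'rect': [338.3, 235.6, 364
[... 597 characters left out ...]
.99955419 -0.02169403  0.02051303 -0.06123036]
 [-0.01674681 -0.16141619 -0.98674432  1.44746753]
 [ 0.          0.          0.          1.        ]]
chute [{'rect': [333.9, 148.5, 449.8, 282.4], 'conf': 0.79}]
jam_mid [{'rect': [363.6, 245.3, 382.5, 283.4], 'conf': 0.71}, {'rect': [317.8, 300.3, 345.9, 330.8], 'conf': 0.7}, {'rect': [365.2, 315.9, 404.1, 331.4], 'conf': 0.61}]
tray [{'rect': [148.5, 200.0, 248.5, 312.4], 'conf': 0.95}]
bar_grip [{'rect': [350.9, 219.7, 410.0, 246.0], 'conf': 0.96}]
queue_1_mid [{'rect': [361.6, 220.1, 403.0, 236.9], 'conf': 0.73}]
amber_bottle [{'rect': [447.7, 219.3, 480.3, 244.2], 'conf': 0.94}]
timer [{'rect': [272.2, 275.7, 296.1, 298.4], 'conf': 0.65}]
```

View pics/scene0.png

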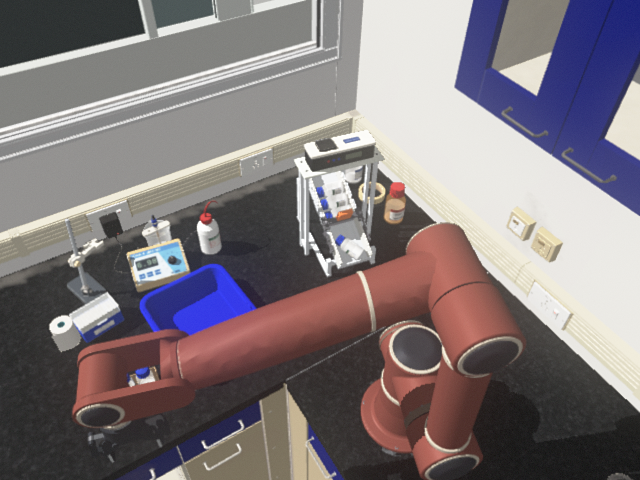

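View pics/top0.png

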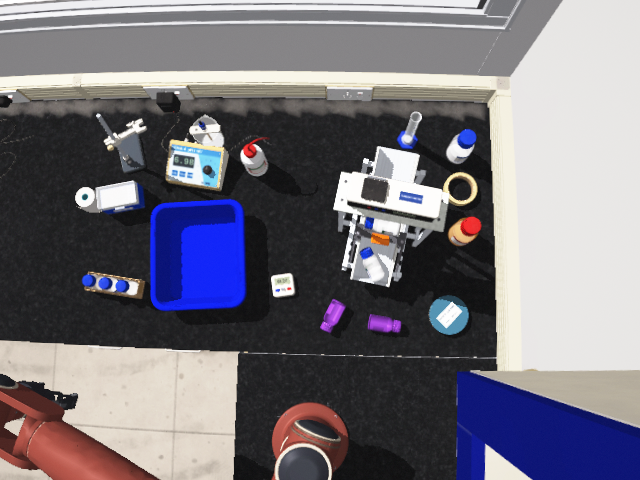

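```bash
python3 - <<'E'
import cv2
a=cv2.imread('pics/scene0.png');b=cv2.imread('pics/top0.png')
cv2.imwrite('pics/scene0z.png',cv2.resize(a[160:290,270:430],None,fx=5,fy=4.6,interpolation=2)[:600,:800])
cv2.imwrite('pics/top0z.png',cv2.resize(b[140:340,310:490],None,fx=3,fy=3,interpolation=2))
E
```

```text
(no output)
```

View pics/scene0z.png

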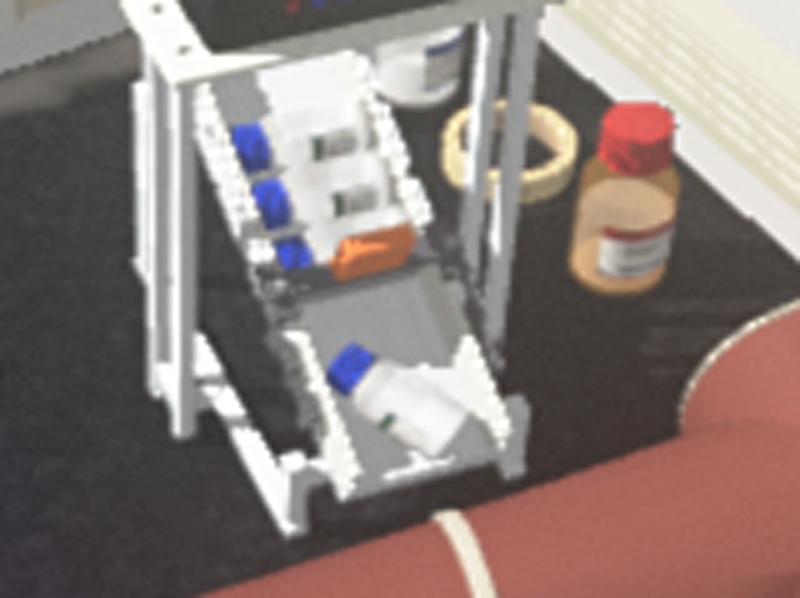

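View pics/top0z.png

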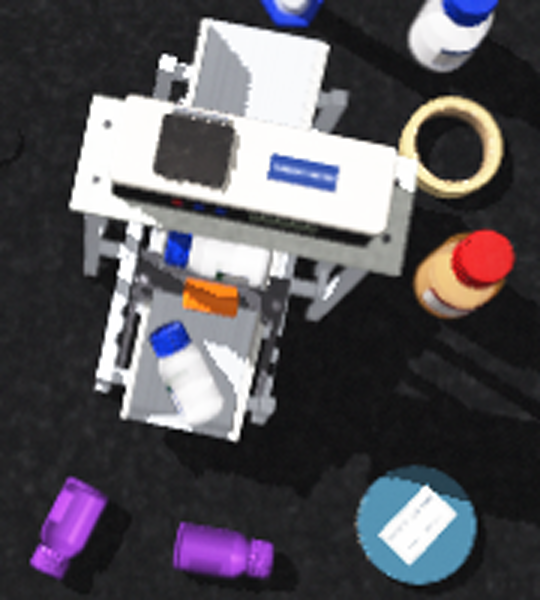

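```bash
cat > h.py <<'E'
import numpy as np,cv2
from scipy.spatial.transform import Rotation as R
def load(f): return dict(np.load(f))
def cloud(s):
    h,w=s["z_map"].shape
    u,v=np.meshgrid(np.arange(w),np.arange(h))
    p=np.stack([u,v],-1).reshape(-1,1,2).astype(np.float64)
    n=cv2.undistortPoints(p,s["intrinsics"],s["distortion"]).reshape(h,w,2)
    z=s["z_map"][...,None].astype(float)
    c=np.concatenate([n*z,z],-1)
    return c@s["pose"][:3,:3].T+s["pose"][:3,3]
def proj(s,P):
    T=np.linalg.inv(s["pose"]); 
    r,_=cv2.Rodrigues(T[:3,:3])
    return cv2.projectPoints(np.asarray(P,float).reshape(-1,1,3),r,T[:3,3],s["intrinsics"],s["distortion"])[0].reshape(-1,2)
E
python3 - <<'E'
from h import *
s=load('top0.npz');C=cloud(s)
def P(n,u,v): print(n,(u,v),np.round(C[v,u]*1000,1))
for n,u,v in [("table",300,330),("floor low",390,270),("floor2",380,255),("jam body",375,268),("jam cap",367,253),("lipR",388,284),("lipL",352,278),("grip",380,239),("grip",375,238),("grip",386,240),("bar",405,238),("q1",385,228),("shelf front",390,225),("shelf",440,227),("tray floor",198,255),("tray rim L",153,255),("rimR",242,255),("rimT",198,205),("rimB",198,303),("timer",283,285),("wallL",345,275),("amber",470,226),("photom",400,200)]: P(n,u,v)
np.set_printoptions(linewidth=200,suppress=True)
print(np.round(C[215:290:3,360:404:6,2]*1000))
q=np.array([ 0.70254655,  0.07791643,  0.70289818, -0.07931913]);print(R.from_quat(q[[1,2,3,0]]).as_matrix().round(3))
E
```

```text
table (300, 330) [3.076e+02 3.880e+01 3.000e-01]
floor low (390, 270) [ 475.4 -206.7   96.6]
floor2 (380, 255) [ 324.9  -61.2 1447.5]
jam body (375, 268) [ 478.2 -164.8  112.3]
jam cap (367, 253) [ 516.6 -142.1  124.4]
lipR (388, 284) [ 437.5 -201.8   94.2]
lipL (352, 278) [ 451.6 -104.2   94.4]
grip (380, 239) [ 541.2 -169.5  204.8]
grip (375, 238) [ 543.9 -157.   202.8]
grip (386, 240) [ 538.6 -184.4  207.3]
bar (405, 238) [ 553.2 -238.8  159.5]
q1 (385, 228) [ 578.1 -186.1  162.1]
shelf front (390, 225) [ 585.9 -198.8  164.8]
shelf (440, 227) [ 544.9 -289.9  356.5]
tray floor (198, 255) [516.7 346.7   4.4]
tray rim L (153, 255) [504.1 456.4  76. ]
rimR (242, 255) [510.8 202.8  71.3]
rimT (198, 205) [653.4 339.6  64.6]
rimB (198, 303) [373.7 319.5  71.3]
timer (283, 285) [433.8  90.1  20.9]
wallL (345, 275) [ 4.687e+02 -8.670e+01  4.000e-01]
amber (470, 226) [ 590.3 -412.5  154. ]
photom (400, 200) [ 589.3 -193.   416. ]
[[355. 357. 359. 356. 359. 360. 362. 370.]
 [160. 157. 157. 356. 356. 356. 358. 358.]
 [158. 156. 154. 165. 163. 356. 360. 361.]
 [161. 158. 160. 163. 165. 165. 16
[... 285 characters left out ...]
97. 198.  94. 131. 155.]
 [ 89. 106.  99.  93.  93.  93. 141. 146.]
 [106. 128.  87.  90.  92.  93. 136.  14.]
 [115. 122. 113.  83.  89.  95. 131. 124.]
 [ 79. 125. 114.  80.  83.  93.   4.  14.]
 [ 72. 117. 121.  98.  82.  83.  -2.  -1.]
 [ 75. 119. 116. 107.  71.  75.  99.  -0.]
 [ 66. 112. 117. 109.  73.  74. 119.  -3.]
 [ 64. 101. 113. 111.  72.  91. 116.  -4.]
 [ 61.  62. 108. 105.  90. 105. 111.   2.]
 [ 55.  63. 104. 107.  93. 105.  63.   1.]
 [ 64.  58.  99. 101.  59. 100.  39.  -1.]
 [  4.  80.  92.  66.  51. 105.  16.   1.]
 [ -3.   1.  -4.  75.  75.   3.  -1.   1.]
 [  2.   2.   1.   4.  -2.  -2.  -1.  -0.]]
[[-0.001  0.221  0.975]
 [-0.002  0.975 -0.221]
 [-1.    -0.002 -0.   ]]
```

```bash
python3 - <<'E'
import cv2
b=cv2.imread('pics/top0.png')
def crop(n,x0,y0,x1,y1,f):
    c=cv2.resize(b[y0:y1,x0:x1],None,fx=f,fy=f,interpolation=cv2.INTER_CUBIC)
    for x in range(x0,x1):
        if x%10==0: cv2.line(c,((x-x0)*f,0),((x-x0)*f,8),(0,255,255),1); cv2.putText(c,str(x),((x-x0)*f,20),0,.4,(0,255,255),1)
    for y in range(y0,y1):
        if y%10==0: cv2.line(c,(0,(y-y0)*f),(8,(y-y0)*f),(0,255,255),1); cv2.putText(c,str(y),(10,(y-y0)*f+4),0,.4,(0,255,255),1)
    cv2.imwrite(n,c)
crop('pics/t1.png',335,215,415,290,8)
crop('pics/t2.png',325,145,455,245,6)
E
```

```text
(no output)
```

View pics/t1.png

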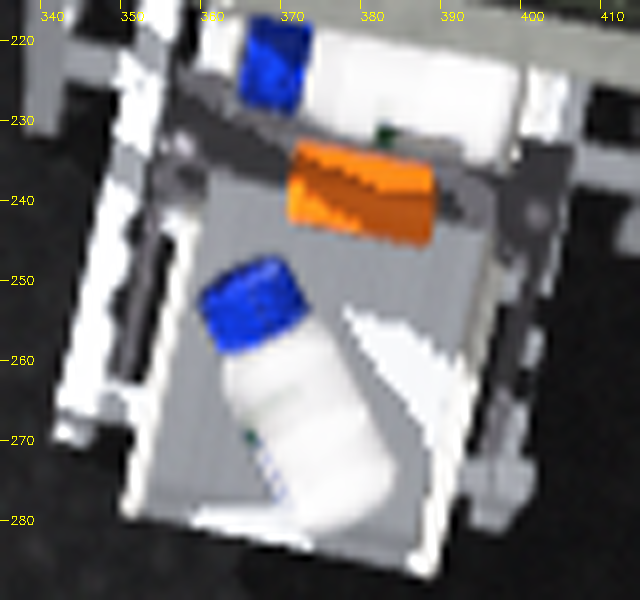

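View pics/t2.png

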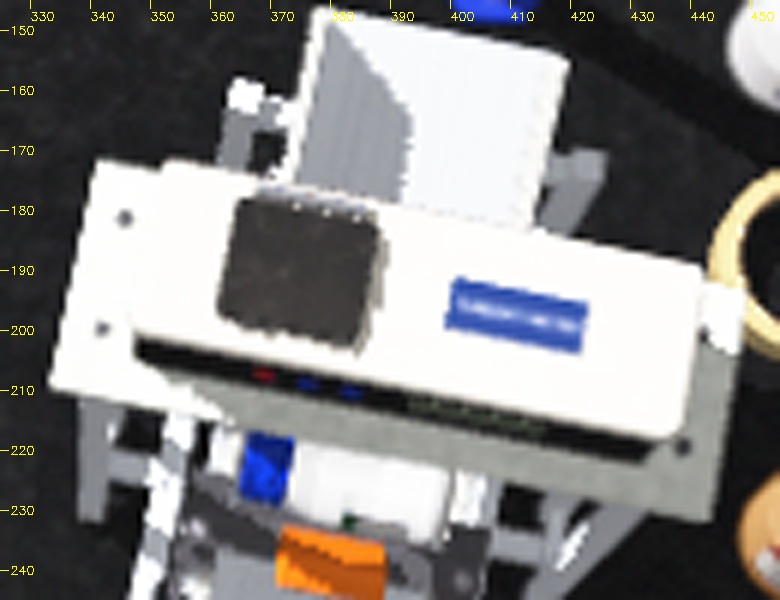

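```bash
cat >> h.py <<'E'
def ray(s,uv):
    n=cv2.undistortPoints(np.array([[uv]],float),s["intrinsics"],s["distortion"])[0,0]
    d=s["pose"][:3,:3]@np.array([n[0],n[1],1]); return s["pose"][:3,3],d
def atz(s,uv,z):
    o,d=ray(s,uv); return o+d*(z-o[2])/d[2]
def chuteT(p):
    T=np.eye(4);T[:3,:3]=R.from_euler('ZY',[p[3],-np.deg2rad(25)]).as_matrix();T[:3,3]=p[:3];return T
E
python3 - <<'E'
from h import *
from scipy.optimize import least_squares
s=load('top0.npz');C=cloud(s);sc=load('scene0.npz')
a,b=atz(s,(329.5,209),.356),atz(s,(443,231),.356)
print(a,b,np.linalg.norm(a-b),np.degrees(np.arctan2(-(b-a)[0],(a-b)[1])))
# depth points in chute
pts=C[238:284,352:400].reshape(-1,3);
L=[((352,270),(1)),((357,243.5),1),((378,150),1),((350.5,279),1),((417.5,157),-1),((389,283),-1),((393,268),-1)]
def res(p,full=False):
    T=chuteT(p);Ti=np.linalg.inv(T);r=[]
    for uv,sg in L:
        o,d=ray(s,uv);o=Ti[:3,:3]@o+Ti[:3,3];d=Ti[:3,:3]@d
        q=o+d*(.04-o[2])/d[2]; r.append((q[1]-sg*.051)*1000)
    a=T[:3,:3]@[0,1,0]
    return np.array(r)
def floor(p):
    q=(pts-p[:3])@chuteT(p)[:3,:3]; m=(abs(q[:,1])<.045)&(q[:,0]>.01)&(q[:,0]<.12)&(abs(q[:,2])<.008)
    return q[m,2]*1000
p=np.array([.44,-.15,.055,-0.2])
for it in range(4):
  def f(p):
    T=chuteT(p);z=[]
    # lip end/back end: wall near end x~? use back end x=.36 wall-top
    for uv in [(377.5,147),(417.5,154.5)]:
        o,d=ray(s,uv);Ti=np.linalg.inv(T);o=Ti[:3,:3]@o+Ti[:3,3];d=Ti[:3,:3]@d;q=o+d*(.04-o[2])/d[2];z.append((q[0]-.36)*1000)
    fl=floor(p); z0=np.median(fl) if len(fl) else 8
    return np.r_[res(p),z,3*z0]
  o=least_squares(f,p,diff_step=1e-4,x_scale=[.01,.01,.01,.05]);p=o.x
print(p,np.degrees(p[3]),np.round(o.fun,1),len(floor(p)),floor(p).std())
np.save('p.npy',p);T=chuteT(p)
for n,q in [('lip top',(0,0,.024)),('lip floor',(0,0,0)),('grip138',(.138,0,.08)),('gripTopFront',(.13,0,.1))]: print(n,T[:3,:3]@q+T[:3,3])
Ti=np.linalg.inv(T)
for uv in [(380,239),(375,238),(386,240),(378,234)]: print(uv,Ti[:3,:3]@C[uv[1],uv[0]]+Ti[:3,3])
for n,uv in [('shelfL',a),('shelfR',b)]: print(n,Ti[:3,:3]@uv+Ti[:3,3])
E
```

```text
[ 0.58048394 -0.04304045  0.356     ] [ 0.53607155 -0.29659038  0.356     ] 0.25741022920838486 9.935268536191405
[ 0.45692606 -0.15401438  0.05557685 -0.18456545] -10.574821233617973 [ 1.5  3.  -0.8  0.4  0.1 -1.5 -2.7 -0.7  0.7 -0.1] 639 2.6131850994051344
lip top [ 0.44695548 -0.15215297  0.07732823]
lip floor [ 0.45692606 -0.15401438  0.05557685]
grip138 [ 0.5466371  -0.17076254  0.18640279]
gripTopFront [ 0.53120097 -0.16788077  0.201148  ]
(380, 239) [0.14074644 0.00026449 0.09902014]
(375, 238) [0.14016629 0.01299814 0.09706335]
(386, 240) [ 0.14192482 -0.01485299  0.101265  ]
(378, 234) [0.1417651  0.00580387 0.05602279]
shelfL [0.21858616 0.13176442 0.22955187]
shelfR [ 0.22119019 -0.12562977  0.22833759]
```

```bash
cat >> h.py <<'E'
def wire(s,T,img,f,x0,y0,lines,off=0.0):
    for a,b,c in lines:
        P=np.array([a,b],float)@T[:3,:3].T+T[:3,3]
        q=((proj(s,P)-[x0,y0]+.5)*f).astype(int)
        cv2.line(img,tuple(map(int,q[0])),tuple(map(int,q[1])),c,1)
def chute_lines(bx=.138,bl=0):
    L=[]
    for y in (-.048,.048):
        L+=[((0,y,0),(.36,y,0),(0,255,0)),((0,y,.04),(.36,y,.04),(0,0,255))]
    for y in (-.054,.054): L+=[((0,y,.04),(.36,y,.04),(0,0,255))]
    L+=[((0,-.048,.024),(0,.048,.024),(255,0,255)),((0,-.048,0),(0,.048,0),(0,255,0)),((.36,-.048,0),(.36,.048,0),(0,255,0))]
    for z in (.054,.1):
        c=[(bx-.008,-.023,z),(bx+.008,-.023,z),(bx+.008,.023,z),(bx-.008,.023,z)]
        c=[(u,v,w+bl) for u,v,w in c]
        L+=[(c[i],c[(i+1)%4],(255,0,0)) for i in range(4)]
    return L
E
cat > ov.py <<'E'
from h import *
import sys
p=np.load('p.npy');T=chuteT(p)
for n,x0,y0,x1,y1,f in [('top',335,140,425,290,4),('scene',290,155,390,280,6)]:
    s=load(n+'0.npz');im=cv2.resize(s['pixels'][y0:y1,x0:x1,::-1],None,fx=f,fy=f,interpolation=2)
    wire(s,T,im,f,x0,y0,chute_lines());
    if n=='top': top=im
    else: sce=im
h=max(top.shape[0],sce.shape[0])
pad=lambda a:cv2.copyMakeBorder(a,0,600-a.shape[0],0,0,0)
c=np.hstack([pad(top[:600]),pad(sce[:600])]);print(c.shape)
cv2.imwrite('pics/ov0.png',cv2.resize(top,None,fx=1,fy=1));cv2.imwrite('pics/ov1.png',sce[:600])
E
python3 ov.py
```

```text
(600, 960, 3)
```

View pics/ov0.png

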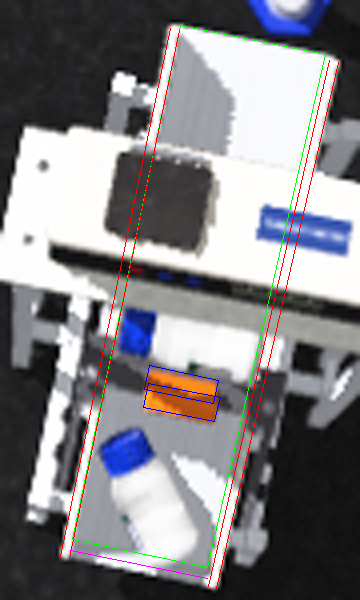

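View pics/ov1.png

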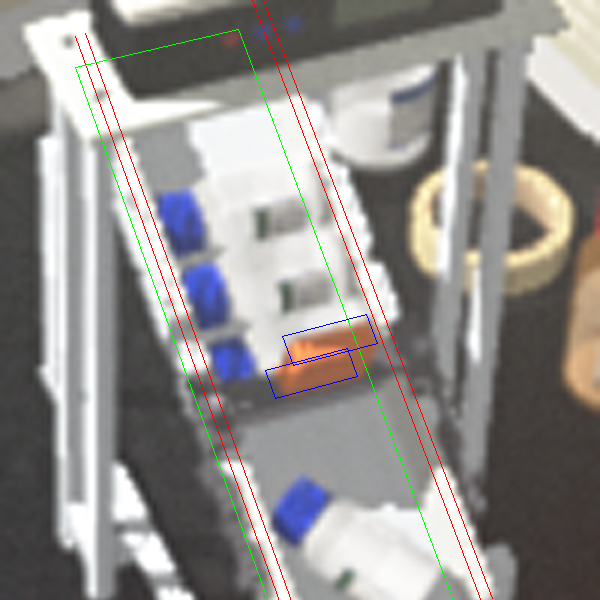

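Request:
step_arm --pt "0 0 0.2" --pt "0 0 0.4" --pt "0 0 0.6" --pt "0 0 0.8" --pt "0 0 1" --pt "0 0 1" --pt "0 0 1" --pt "0 0 1" --pt "0 0 1" --pt "0 0 1" --pt "0 0 1" --pt "0 0 1" --pt "0 0 1" --pt "0 0 1" --yaw '[0,0,0,0,0,0,0,0,0,0,0,0,0,0]' --claw '[85,85,85,85,85,85,85,85,85,85,85,85,85,85]'

```text
time: 1.97
ee_pos: [0.1379, 0.6091, 0.736]
tool_rot: [0.703, 0.082, 0.702, -0.075]
wrist_force: [-0.1, -0.1, -0.9]
grip_width: 0.997
```

```bash
cat > st.py <<'E'
from station import manip
from h import *
np.set_printoptions(suppress=True,linewidth=160,precision=4)
s=manip.read_state()
M=R.from_quat(np.array(s['tool_rot'])[[1,2,3,0]]).as_matrix()
print('t',round(s['time'],2),'q',s['q'],'ee',s['ee_pos'],'F',s['wrist_force'].round(1),'g',round(s['grip_width'],3))
print('toolx',M[:,0],'tilt',np.degrees(np.arccos(-M[2,0])).round(2),'tooly',M[:,1])
E
python3 st.py
```

```text
t 1.97 q [ 1.229   0.2914  0.483   0.      2.3577 -0.119 ] ee [0.1379 0.6091 0.736 ] F [-0.1 -0.1 -0.9] g 0.997
toolx [ 0.0032  0.0089 -1.    ] tilt 0.54 tooly [0.2209 0.9752 0.0094]
```

Request:
step_arm --pt "0 0 0.1" --pt "0 0 0.2" --pt "0 0 0.3" --pt "0 0 0.4" --pt "0 0 0.5" --pt "0 0 0.5" --pt "0 0 0.5" --pt "0 0 0.5" --pt "0 0 0.5" --yaw '[0,0,0,0,0,0,0,0,0]' --claw '[85,85,85,85,85,85,85,85,85]'

```text
time: 2.72
ee_pos: [0.1241, 0.5477, 0.8412]
tool_rot: [0.705, 0.091, 0.7, -0.066]
wrist_force: [0.1, 0.7, 0.4]
grip_width: 0.993
```

```bash
python3 st.py
```

```text
t 2.72 q [ 1.2145  0.4272  0.059   0.0039  2.6186 -0.1302] ee [0.1241 0.5477 0.8412] F [0.1 0.7 0.4] g 0.993
toolx [ 0.011   0.0351 -0.9993] tilt 2.11 tooly [0.2207 0.9747 0.0366]
```

Request:
step_arm --pt "-0.17 -0.76 1" --pt "-0.17 -0.76 1" --pt "-0.17 -0.76 1" --pt "-0.17 -0.76 1" --pt "-0.17 -0.76 1" --pt "-0.17 -0.76 1" --yaw '[0,0,0,0,0,0]' --claw '[85,85,85,85,85,85]'

```text
time: 3.22
ee_pos: [0.1134, 0.4973, 0.8858]
tool_rot: [0.712, 0.12, 0.69, -0.037]
wrist_force: [0.6, 0.4, -0.5]
grip_width: 0.996
```

```bash
python3 st.py
```

```text
t 3.22 q [ 1.2006  0.3456  0.0557  0.0001  2.6187 -0.1472] ee [0.1134 0.4973 0.8858] F [ 0.6  0.4 -0.5] g 0.996
toolx [ 0.0438  0.1131 -0.9926] tilt 6.97 tooly [0.2184 0.9685 0.12  ]
```

```bash
python3 - <<'E'
from h import *
p=np.load('p.npy');T=chuteT(p);Ti=np.linalg.inv(T)
from scipy.optimize import least_squares
allp=[]
for n in ('top','scene'):
    s=load(n+'0.npz');C=cloud(s).reshape(-1,3);q=C@Ti[:3,:3].T+Ti[:3,3]
    m=(abs(q[:,1])<.044)&(q[:,0]>.0)&(q[:,0]<.11)&(q[:,2]>.018)&(q[:,2]<.055)
    rgb=s['pixels'].reshape(-1,3).astype(int)
    # exclude lip
    m&=~((q[:,0]<.008)&(q[:,2]<.028))
    Q=q[m];print(n,m.sum(),Q.mean(0))
    blue=m&(rgb[:,2]>rgb[:,0]+60);print(' blue',blue.sum(),q[blue].mean(0))
    def f(v):
        # line in plane z=.022 through (x,y) with angle a ; points distance radius
        d=np.array([np.cos(v[2]),np.sin(v[2]),0]);r=Q-[v[0],v[1],.022]
        t=r@d;dist=np.linalg.norm(r-t[:,None]*d,axis=1)
        return np.where(t>0.018,0,dist-.022)*1000
    o=least_squares(f,[Q[:,0].mean(),Q[:,1].mean(),1.0],loss='soft_l1');v=o.x
    d=np.array([np.cos(v[2]),np.sin(v[2])]);t=(Q[:,:2]-v[:2])@d;print(' fit',v,np.degrees(v[2]),'ext',np.percentile(t,[1,99]),np.abs(o.fun).mean())
    tm=(np.percentile(t,1)+np.percentile(t,99))/2
    c=np.r_[v[:2]+tm*d,.022];print(' center chute',c,'world',T[:3,:3]@c+T[:3,3],'axis world',T[:3,:3]@np.r_[d,0])
E
```

```text
top 499 [0.04953497 0.00304816 0.03728775]
 blue 102 [0.0784609  0.02493881 0.03422728]
 fit [0.04681103 0.00396548 0.63679565] 36.48570295791185 ext [-0.04215291  0.04635255] 1.1297259029516387
 center chute [0.0484993  0.00521408 0.022     ] world [ 0.49195201 -0.15524921  0.09601231] axis world [0.82542515 0.45079696 0.33978731]
scene 364 [0.04461831 0.0045541  0.03758521]
 blue 55 [0.07462467 0.02547549 0.03630352]
 fit [0.04875579 0.00138869 0.65978495] 37.80289299963665 ext [-0.04347457  0.04458384] 2.1294561140120503
 center chute [0.04919402 0.00172865 0.022     ] world [ 0.49193131 -0.158791    0.09630591] axis world [0.81642113 0.4711193  0.33392086]
```

```bash
python3 - <<'E'
from h import *
from scipy.optimize import least_squares
D=[([1.22898,.053356,1.614278,0,1.476],[0.13789294,0.60896701,0.23007276]),([1.229,.2914,.483,0,2.3577],[.1379,.6091,.736]),([1.2145,.4272,.059,0.0039,2.6186],[.1241,.5477,.8412]),([1.2006,.3456,.0557,0,2.6187],[.1134,.4973,.8858])]
def fk(v,q):
    a,h,l1,l2,l3=v
    r=a+l1*np.sin(q[1])+l2*np.sin(q[1]+q[2])+l3*np.sin(q[1]+q[2]+q[4])
    z=h+l1*np.cos(q[1])+l2*np.cos(q[1]+q[2])+l3*np.cos(q[1]+q[2]+q[4])
    return np.array([r,z])
f=lambda v:np.concatenate([fk(v,q)-[np.hypot(*p[:2]),p[2]] for q,p in D])*1000
o=least_squares(f,[0,.4,.4,.5,.3]);print(o.x.round(4),o.fun.round(1))
for q,p in D: print(np.degrees(q[0]),np.degrees(np.arctan2(p[1],p[0])))
v=o.x
q=D[0][0];w=np.array([v[0]+v[2]*np.sin(q[1])+v[3]*np.sin(q[1]+q[2]),v[1]+v[2]*np.cos(q[1])+v[3]*np.cos(q[1]+q[2])]);print('wrist r,z',w)
s=load('scene0.npz');C=cloud(s).reshape(-1,3)
az=q[0];e=np.array([np.cos(az),np.sin(az),0]);t=np.array([-np.sin(az),np.cos(az),0])
r=C@e;l=C@t;z=C[:,2]
m=(abs(l)<.15)&(r>.45)&(r<.85)&(z>.1)&(z<.6)
print(m.sum())
for lo in np.arange(.16,.5,.02):
    k=m&(z>lo)&(z<lo+.02)
    if k.sum()>5: print(round(lo,2),k.sum(),'r',r[k].min().round(3),r[k].max().round(3),'lat',l[k].min().round(3),l[k].max().round(3))
E
```

```text
[-0.0902  0.1339  0.7649  0.6836  0.604 ] [  5.3  -2.4 -11.2  15.3   6.8 -10.3  -0.9  -2.5]
70.41536710598791 77.24124914167218
70.41651302157818 77.24331198578743
69.58572421863848 77.23326816165509
68.78931288340664 77.154408646426
wrist r,z [0.63095875 0.83163851]
11347
0.24 54 r 0.563 0.673 lat 0.061 0.092
0.26 70 r 0.562 0.674 lat 0.065 0.09
0.28 243 r 0.546 0.691 lat 0.053 0.096
0.3 308 r 0.545 0.69 lat 0.053 0.097
0.32 269 r 0.547 0.687 lat 0.054 0.097
0.34 326 r 0.551 0.687 lat 0.056 0.11
0.36 199 r 0.581 0.651 lat 0.072 0.113
0.38 223 r 0.582 0.653 lat 0.081 0.113
0.4 201 r 0.586 0.65 lat 0.09 0.113
0.42 68 r 0.598 0.637 lat 0.103 0.112
0.46 157 r 0.507 0.648 lat 0.031 0.134
0.48 679 r 0.468 0.66 lat 0.031 0.141
```

```bash
python3 - <<'E'
from h import *
from scipy.optimize import least_squares
D=[([1.22898,.053356,1.614278,0,1.476],[0.13789294,0.60896701,0.23007276]),([1.229,.2914,.483,0,2.3577],[.1379,.6091,.736]),([1.2145,.4272,.059,0.0039,2.6186],[.1241,.5477,.8412]),([1.2006,.3456,.0557,0,2.6187],[.1134,.4973,.8858])]
def fk(v,q):
    a,h,l1,l2,l3=v
    r=a+l1*np.sin(q[1])+l2*np.sin(q[1]+q[2])+l3*np.sin(q[1]+q[2]+q[4])
    z=h+l1*np.cos(q[1])+l2*np.cos(q[1]+q[2])+l3*np.cos(q[1]+q[2]+q[4])
    return np.array([r,z])
for q,p in D: print('lat',-np.sin(q[0])*p[0]+np.cos(q[0])*p[1])
R0=lambda q,p:np.array([np.cos(q[0])*p[0]+np.sin(q[0])*p[1],p[2]])
f=lambda v:np.concatenate([fk(v,q)-R0(q,p) for q,p in D]+[.02*(v-[0,.4,.45,.5,.3])])*1000
o=least_squares(f,[0,.4,.4,.5,.3]);print(o.x.round(4),o.fun.round(1))
v=o.x
q=D[0][0];w=np.array([v[0]+v[2]*np.sin(q[1])+v[3]*np.sin(q[1]+q[2]),v[1]+v[2]*np.cos(q[1])+v[3]*np.cos(q[1]+q[2])]);print('wrist r,z',w)
s=load('scene0.npz');C=cloud(s).reshape(-1,3)
az=q[0];e=np.array([np.cos(az),np.sin(az),0]);t=np.array([-np.sin(az),np.cos(az),0])
r=C@e;l=C@t;z=C[:,2]
m=(abs(l)<.25)&(r>.3)&(r<.85)&(z>.4)&(z<.9)
for lo in np.arange(.40,.9,.02):
    k=m&(z>lo)&(z<lo+.02)
    if k.sum()>5: print(round(lo,2),k.sum(),'r',r[k].min().round(3),r[k].max().round(3),'lat',l[k].min().round(3),l[k].max().round(3))
E
```

```text
lat 0.07420959339897931
lat 0.07423511820612641
lat 0.07473489699886877
lat 0.07420450891533646
[-0.0922  0.1364  0.7582  0.6824  0.5994] [  6.2  -1.9 -11.6  15.1   6.2 -10.4  -0.8  -2.8  -1.8  -5.3   6.2   3.6
   6. ]
wrist r,z [0.62738575 0.8275993 ]
0.4 201 r 0.586 0.65 lat 0.09 0.113
0.42 68 r 0.598 0.637 lat 0.103 0.112
0.46 157 r 0.507 0.648 lat 0.031 0.134
0.48 679 r 0.468 0.66 lat 0.031 0.141
0.5 1058 r 0.436 0.662 lat 0.03 0.142
0.52 2010 r 0.36 0.66 lat 0.018 0.142
0.54 4907 r 0.303 0.651 lat 0.016 0.137
0.56 2158 r 0.301 0.553 lat 0.017 0.132
0.58 1815 r 0.3 0.458 lat 0.033 0.125
0.6 1546 r 0.3 0.401 lat 0.032 0.121
0.62 488 r 0.3 0.339 lat 0.042 0.109
```

Request:
step_arm --pt "-0.17 -0.76 1" --pt "-0.17 -0.76 1" --pt "-0.17 -0.76 1" --pt "-0.17 -0.76 1" --pt "-0.17 -0.76 1" --pt "-0.17 -0.76 1" --yaw '[-0.055,-0.055,-0.055,-0.055,-0.055,-0.055]' --claw '[56,56,56,56,56,56]'

```text
time: 3.72
ee_pos: [0.1064, 0.4436, 0.924]
tool_rot: [0.712, 0.206, 0.668, -0.07]
wrist_force: [-0.1, 0.2, 0.2]
grip_width: 0.657
```

```bash
python3 st.py
```

```text
t 3.72 q [ 1.188   0.2655  0.0563 -0.0518  2.6186 -0.0358] ee [0.1064 0.4436 0.924 ] F [-0.1  0.2  0.2] g 0.657
toolx [ 0.0984  0.1751 -0.9796] tilt 11.59 tooly [0.3745 0.9055 0.1994]
```

```bash
cat > fing.py <<'E'
from h import *
p=np.load('p.npy');T=chuteT(p);Ti=np.linalg.inv(T)
def swing(w):
    L=76.;return L*(1-np.sqrt(1-(w/2/L)**2))/1000
def corners(tcp,M,w):
    b=swing(w);out=[]
    for sg in (1,-1):
        for d in (w/2000,w/2000+.0145):
            for wz in (.011,-.011):
                out.append(tcp+M@np.array([-b,sg*d,wz]))
    return np.array(out)
if __name__=='__main__':
    import sys
    tool=R.from_quat([.206,.668,-.07,.712]).as_matrix()
    M=R.from_euler('z',-132.4,degrees=True).as_matrix()@tool
    print('jaw',M[:,1],'x',M[:,0])
    c=np.array([.0488,.0035,.022]);a=np.array([np.cos(np.radians(37.1)),np.sin(np.radians(37.1)),0])
    print('b.j',(T[:3,:3]@a)@M[:,1])
    for h in (0,.004,.008):
        G=T[:3,:3]@(c-.005*a)+T[:3,3]-M[:,0]*h
        tcp=G+M[:,0]*(.0187+swing(44))
        for w in (56,44):
            k=corners(tcp,M,w)@Ti[:3,:3].T+Ti[:3,3]
            print(h,w,tcp.round(4),'minz',k[:,2].round(4),'y',k[:,1].min().round(3),k[:,1].max().round(3),'x',k[:,0].min().round(3),k[:,0].max().round(3))
E
python3 fing.py
```

```text
jaw [ 0.41591359 -0.88720148  0.19972334] x [ 0.06333932 -0.19082584 -0.97957829]
b.j 0.0005196855967224044
0 56 [ 0.4892 -0.1635  0.0729] minz [ 0.0089  0.0009  0.008  -0.      0.0123  0.0043  0.0132  0.0051] y -0.043 0.038 x 0.006 0.073
0 44 [ 0.4892 -0.1635  0.0729] minz [ 0.0073 -0.0007  0.0064 -0.0016  0.01    0.0019  0.0109  0.0028] y -0.038 0.033 x 0.009 0.069
0.004 56 [ 0.4889 -0.1627  0.0769] minz [0.0126 0.0046 0.0117 0.0037 0.016  0.008  0.0169 0.0088] y -0.042 0.038 x 0.007 0.074
0.004 44 [ 0.4889 -0.1627  0.0769] minz [0.011  0.003  0.0102 0.0021 0.0137 0.0057 0.0146 0.0065] y -0.038 0.033 x 0.01 0.07
0.008 56 [ 0.4887 -0.1619  0.0808] minz [0.0163 0.0083 0.0154 0.0074 0.0197 0.0117 0.0206 0.0126] y -0.041 0.039 x 0.008 0.076
0.008 44 [ 0.4887 -0.1619  0.0808] minz [0.0147 0.0067 0.0139 0.0058 0.0174 0.0094 0.0183 0.0103] y -0.037 0.034 x 0.011 0.071
```

Request:
step_arm --pt "0.6 -1 -0.8" --pt "0.6 -1 -0.8" --pt "0.6 -1 -0.8" --pt "0.6 -1 -0.8" --pt "0.6 -1 -0.8" --pt "0.6 -1 -0.8" --pt "0.6 -1 -0.8" --pt "0.6 -1 -0.8" --pt "0.6 -1 -0.8" --pt "0.6 -1 -0.8" --pt "0.6 -1 -0.8" --pt "0.6 -1 -0.8" --pt "0.6 -1 -0.8" --pt "0.6 -1 -0.8" --pt "0.6 -1 -0.8" --pt "0.6 -1 -0.8" --pt "0.6 -1 -0.8" --pt "0.6 -1 -0.8" --pt "0.6 -1 -0.8" --pt "0.6 -1 -0.8" --yaw '[-0.736,-0.736,-0.736,-0.736,-0.736,-0.736,-0.736,-0.736,-0.736,-0.736,-0.736,-0.736,-0.736,-0.736,-0.736,-0.736,-0.736,-0.736,-0.736,-0.736]' --claw '[56,56,56,56,56,56,56,56,56,56,56,56,56,56,56,56,56,56,56,56]'

```text
time: 5.38
ee_pos: [0.4073, -0.0576, 0.5194]
tool_rot: [0.22, 0.692, 0.081, -0.683]
wrist_force: [0.2, -0.3, 0.9]
grip_width: 0.656
```

```bash
python3 st.py
```

```text
t 5.38 q [-0.2023 -0.5011  1.6179 -0.1874  1.9268  0.8635] ee [ 0.4073 -0.0576  0.5194] F [ 0.2 -0.3  0.9] g 0.656
toolx [ 0.0536 -0.1893 -0.9805] tilt 11.35 tooly [ 0.4124 -0.89    0.1944]
```

Request:
step_arm --pt "0.163 -0.209 -0.54" --pt "0.163 -0.209 -0.54" --pt "0.163 -0.209 -0.54" --pt "0.163 -0.209 -0.54" --pt "0.163 -0.209 -0.54" --pt "0.163 -0.209 -0.54" --pt "0.163 -0.209 -0.54" --pt "0.163 -0.209 -0.54" --pt "0.163 -0.209 -0.54" --pt "0.163 -0.209 -0.6" --pt "0.163 -0.209 -0.66" --pt "0.163 -0.209 -0.72" --pt "0.163 -0.209 -0.76" --pt "0.163 -0.209 -0.76" --pt "0.163 -0.209 -0.76" --yaw '[0,0,0,0,0,0,0,0,0,0,0,0,0,0,0]' --claw '[56,56,56,56,56,56,56,56,56,56,56,56,56,56,56]'

```text
time: 6.63
ee_pos: [0.4892, -0.1616, 0.1404]
tool_rot: [0.221, 0.692, 0.081, -0.683]
wrist_force: [-0.7, -0.1, 0.5]
grip_width: 0.657
```

```bash
python3 st.py;  cat > snap.py <<'E'
import sys
from station import manip
from h import *
n=sys.argv[1]
for c,x0,y0,x1,y1,f in [('top',320,190,430,300,5),('scene',260,140,420,290,4)]:
    if len(sys.argv)>2 and sys.argv[2]!=c: continue
    s=manip.snapshot(c);np.savez(f'{c}_{n}.npz',**s)
    if len(sys.argv)>3: x0,y0,x1,y1,f=map(int,sys.argv[3:])
    cv2.imwrite(f'pics/{c}_{n}.png',cv2.resize(s['pixels'][y0:y1,x0:x1,::-1],None,fx=f,fy=f,interpolation=2))
E
python3 snap.py a
```

```text
t 6.63 q [-0.3787 -0.2074  2.0233 -0.1674  1.2082  0.8094] ee [ 0.4892 -0.1616  0.1404] F [-0.7 -0.1  0.5] g 0.657
toolx [ 0.0543 -0.1893 -0.9804] tilt 11.35 tooly [ 0.4143 -0.8891  0.1946]
```

View pics/top_a.png

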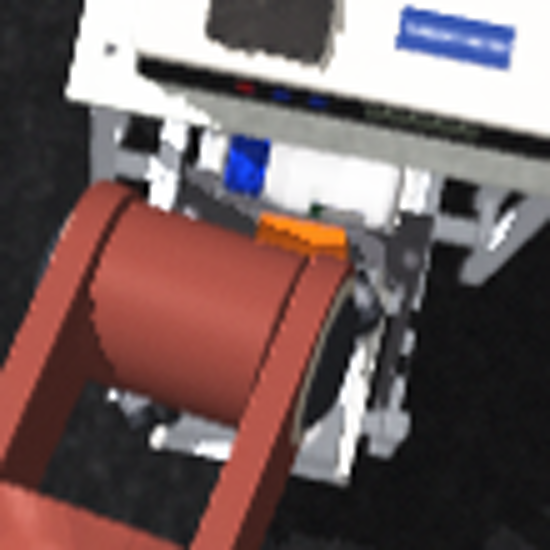

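View pics/scene_a.png

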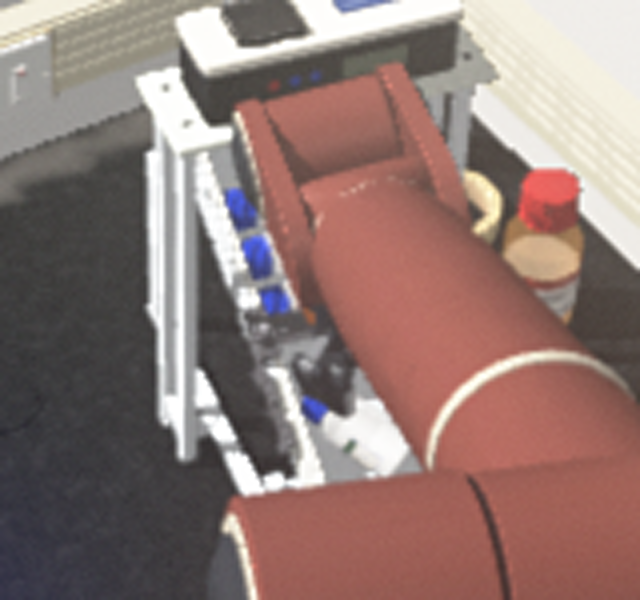

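Request:
step_arm --pt "0 -0.001 -0.03" --pt "0 -0.001 -0.06" --pt "0 -0.001 -0.09" --pt "0 -0.001 -0.119" --pt "0 -0.001 -0.119" --pt "0 -0.001 -0.119" --yaw '[0,0,0,0,0,0]' --claw '[56,56,56,56,56,56]'

```text
time: 7.23
ee_pos: [0.4916, -0.1633, 0.085]
tool_rot: [0.222, 0.693, 0.08, -0.681]
wrist_force: [-0.3, -0.2, 0.5]
grip_width: 0.657
```

Request:
step_arm --pt "0 0 0" --pt "0 0 0" --pt "0 0 0" --pt "0 0 0" --pt "0 0 0" --pt "0 0 0" --yaw '[0,0,0,0,0,0]' --claw '[30,30,30,30,30,30]' --squeeze 25

```text
time: 7.73
ee_pos: [0.4933, -0.1638, 0.0877]
tool_rot: [0.223, 0.695, 0.079, -0.68]
wrist_force: [-0.5, 1.4, 7.0]
grip_width: 0.499
```

```bash
python3 st.py; python3 snap.py b scene
```

```text
t 7.73 q [-0.3795 -0.1359  2.057  -0.1764  1.0938  0.8304] ee [ 0.4933 -0.1638  0.0877] F [-0.5  1.4  7. ] g 0.499
toolx [ 0.064  -0.1934 -0.979 ] tilt 11.75 tooly [ 0.4122 -0.8883  0.2024]
```

View pics/scene_b.png

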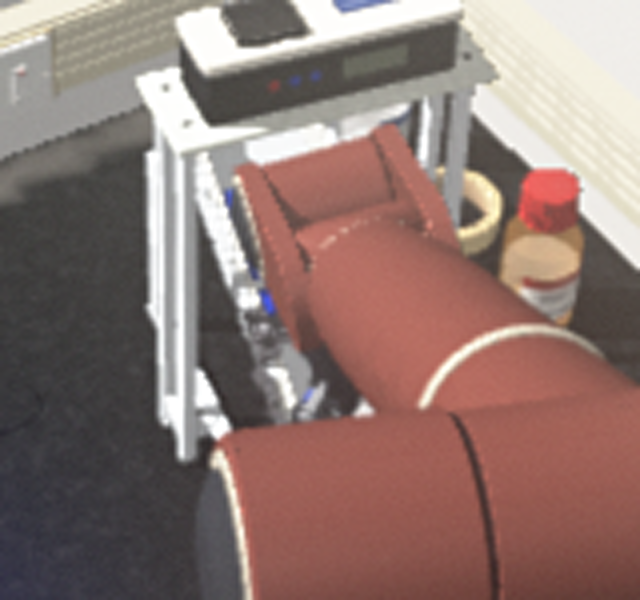

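Request:
step_arm --pt "0 0 0.01" --pt "0 0 0.02" --pt "0 0 0.04" --pt "0 0 0.06" --yaw '[0,0,0,0]' --claw '[30,30,30,30]'

```text
time: 8.12
ee_pos: [0.493, -0.1638, 0.1183]
tool_rot: [0.223, 0.694, 0.079, -0.68]
wrist_force: [-0.6, -0.3, -0.9]
grip_width: 0.503
```

```bash
python3 st.py; python3 snap.py c
```

```text
t 8.12 q [-0.3796 -0.1769  2.0372 -0.1714  1.1543  0.8185] ee [ 0.493  -0.1638  0.1183] F [-0.6 -0.3 -0.9] g 0.503
toolx [ 0.0634 -0.1932 -0.9791] tilt 11.73 tooly [ 0.4123 -0.8884  0.202 ]
```

View pics/scene_c.png

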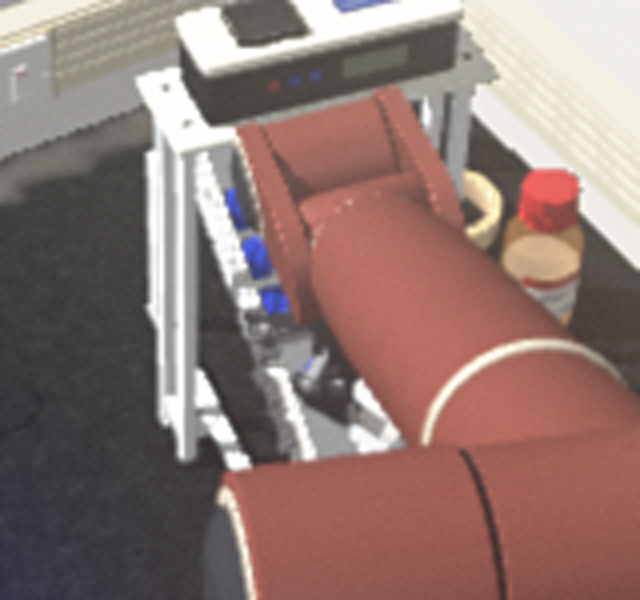

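View pics/top_c.png

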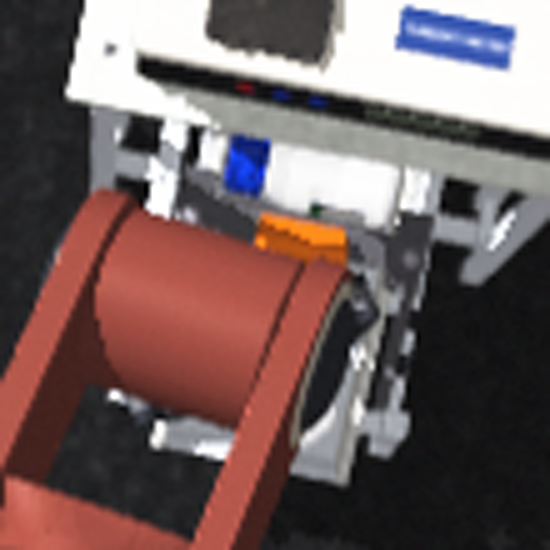

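Request:
step_arm --pt "0 0 0.06" --pt "0 0 0.13" --pt "0 0 0.2" --pt "0 0 0.26" --pt "0 0.05 0.28" --pt "0 0.11 0.28" --pt "0 0.18 0.28" --pt "0 0.26 0.28" --pt "0 0.34 0.28" --pt "0.01 0.42 0.28" --pt "0.02 0.5 0.28" --pt "0.03 0.58 0.28" --pt "0.04 0.66 0.28" --pt "0.04 0.74 0.28" --pt "0.04 0.82 0.28" --pt "0.04 0.88 0.28" --pt "0.04 0.93 0.28" --pt "0.042 0.96 0.28" --pt "0.042 0.973 0.28" --pt "0.042 0.973 0.28" --yaw '[0,0,0,0,0,0,0,0,0,0,0,0,0,0,0,0,0,0,0,0]' --claw '[30,30,30,30,30,30,30,30,30,30,30,30,30,30,30,30,30,30,30,30]' --squeeze 30

```text
time: 9.88
ee_pos: [0.5158, 0.3226, 0.2602]
tool_rot: [0.224, 0.696, 0.078, -0.678]
wrist_force: [-0.1, -0.1, -1.2]
grip_width: 0.499
```

```bash
python3 st.py; python3 snap.py d scene 120 180 320 360 3;  python3 snap.py d2 top 130 180 450 340 2
```

```text
t 9.88 q [ 0.5302  0.0374  1.5906 -0.2046  1.555   1.6756] ee [0.5158 0.3226 0.2602] F [-0.1 -0.1 -1.2] g 0.499
toolx [ 0.068  -0.1956 -0.9783] tilt 11.95 tooly [ 0.4125 -0.8874  0.2061]
```

View pics/scene_d.png

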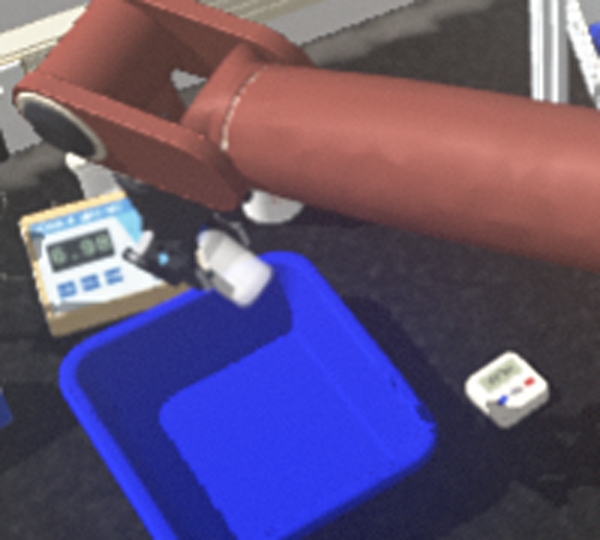

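View pics/top_d2.png

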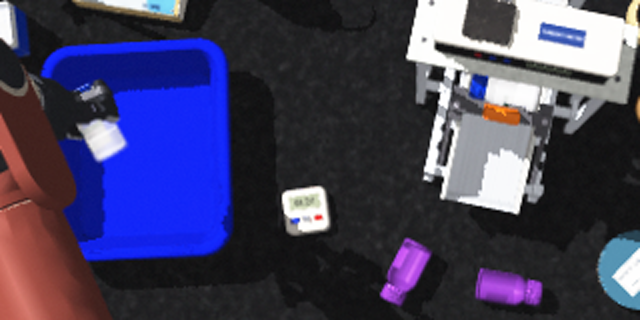

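```bash
python3 - <<'E'
from h import *
np.set_printoptions(suppress=True,precision=3)
for f in ('top_d2','scene_d'):
    s=load(f+'.npz');C=cloud(s).reshape(-1,3);rgb=s['pixels'].reshape(-1,3).astype(int)
    near=(np.linalg.norm(C-[.515,.33,.268],axis=1)<.075)
    m=near&(rgb.min(1)>130)
    if m.sum()>10:
        q=C[m];print(f,m.sum(),q.mean(0),q.min(0),q.max(0)); ax=np.array([.82,.461,.337]);t=q@ax;print(np.percentile(t,[2,98]), 'centre t', np.array([.5145,.3294,.2685])@ax)
E
```

```text
top_d2 300 [0.494 0.312 0.279] [0.47  0.289 0.259] [0.514 0.341 0.335]
[0.622 0.665] centre t 0.6642278999999999
scene_d 368 [0.493 0.319 0.28 ] [0.465 0.28  0.244] [0.535 0.347 0.335]
[0.619 0.679] centre t 0.6642278999999999
```

Request:
step_arm --pt "0 0 -0.06" --pt "0 0 -0.12" --pt "0 0 -0.18" --pt "0 0 -0.24" --pt "0 0 -0.3" --pt "0 0 -0.35" --pt "0 0 -0.39" --pt "0 0 -0.42" --pt "0 0 -0.44" --pt "0 0 -0.45" --pt "0 0 -0.45" --yaw '[0,0,0,0,0,0,0,0,0,0,0]' --claw '[30,30,30,30,30,30,30,30,30,30,30]' --squeeze 20

```text
time: 10.9
ee_pos: [0.516, 0.3203, 0.035]
tool_rot: [0.224, 0.695, 0.077, -0.679]
wrist_force: [-0.0, -0.5, -0.7]
grip_width: 0.499
```

Request:
step_arm --pt "0.003 0.002 -0.006" --pt "0.006 0.003 -0.012" --pt "0.009 0.005 -0.018" --pt "0.012 0.006 -0.024" --yaw '[0,0,0,0]' --claw '[30,30,30,30]'

```text
time: 11.23
ee_pos: [0.5241, 0.3243, 0.0256]
tool_rot: [0.224, 0.697, 0.077, -0.677]
wrist_force: [0.8, -0.4, 6.7]
grip_width: 0.496
```

```bash
python3 st.py; python3 snap.py e scene 120 180 320 360 3
```

```text
t 11.23 q [ 0.5266  0.2782  1.7379 -0.2242  1.1721  1.759 ] ee [0.5241 0.3243 0.0256] F [ 0.8 -0.4  6.7] g 0.496
toolx [ 0.0713 -0.1956 -0.9781] tilt 12.01 tooly [ 0.4099 -0.8882  0.2075]
```

View pics/scene_e.png

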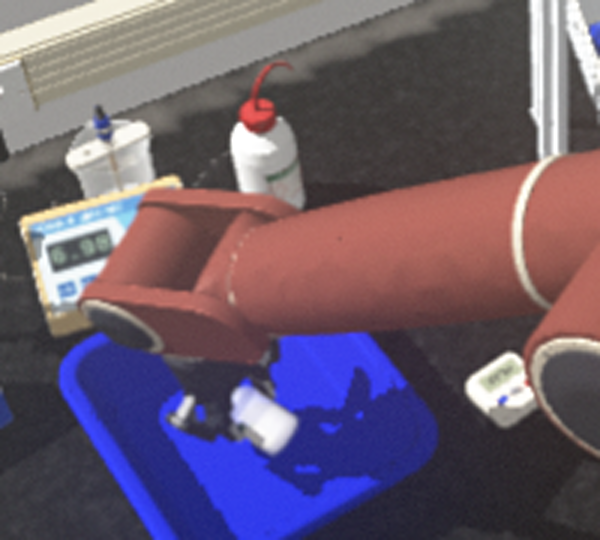

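Request:
step_arm --pt "0.002 0.001 -0.006" --pt "0.004 0.002 -0.01" --pt "0.006 0.003 -0.014" --pt "0.008 0.004 -0.018" --pt "0.008 0.004 -0.02" --pt "0.008 0.004 -0.02" --yaw '[0,0,0,0,0,0]' --claw '[30,30,30,30,30,30]'

```text
time: 11.78
ee_pos: [0.5319, 0.3271, 0.0184]
tool_rot: [0.224, 0.699, 0.077, -0.674]
wrist_force: [2.9, -1.6, 7.0]
grip_width: 0.501
```

```bash
python3 st.py; python3 snap.py f scene 160 270 260 350 6
```

```text
t 11.78 q [ 0.5255  0.3007  1.7243 -0.2289  1.1564  1.7616] ee [0.5319 0.3271 0.0184] F [ 2.9 -1.6  7. ] g 0.501
toolx [ 0.0789 -0.1944 -0.9777] tilt 12.11 tooly [ 0.4098 -0.8878  0.2096]
```

View pics/scene_f.png

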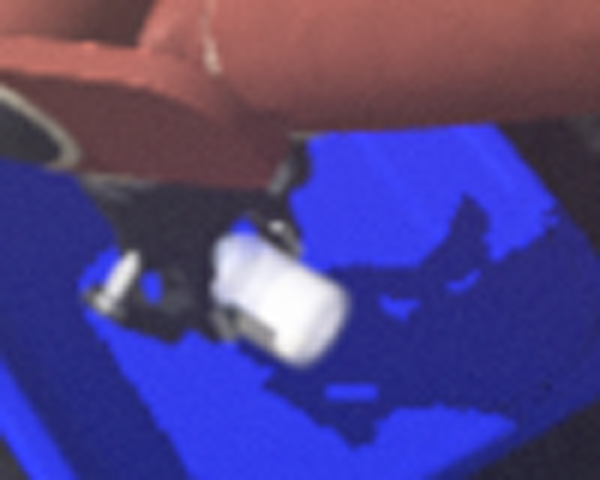

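```bash
python3 - <<'E'
from h import *
from scipy.optimize import least_squares
np.set_printoptions(suppress=True,precision=3)
s=load('scene_f.npz');C=cloud(s).reshape(-1,3);rgb=s['pixels'].reshape(-1,3).astype(int)
near=(np.linalg.norm(C-[.52,.33,.03],axis=1)<.085)
m=near&(rgb.min(1)>110);q=C[m];print(m.sum(),q.min(0),q.max(0),q.mean(0))
def f(v):
    d=np.array([np.cos(v[3])*np.cos(v[4]),np.sin(v[3])*np.cos(v[4]),np.sin(v[4])]);r=q-v[:3];t=r@d
    return np.r_[(np.linalg.norm(r-t[:,None]*d,axis=1)-.022)*1000, t.mean()*1000]
o=least_squares(f,[.51,.32,.03,.51,.1],loss='soft_l1');print(o.x,np.degrees(o.x[3:]),np.abs(o.fun).mean())
v=o.x;d=np.array([np.cos(v[3])*np.cos(v[4]),np.sin(v[3])*np.cos(v[4]),np.sin(v[4])])
t=(q-v[:3])@d;print('base',v[:3]+d*np.percentile(t,3))
E
```

```text
323 [ 0.478  0.293 -0.   ] [0.548 0.352 0.091] [0.507 0.322 0.042]
[0.511 0.317 0.027 0.474 0.068] [27.135  3.904] 4.476605512426828
base [0.489 0.305 0.026]
```

Request:
step_arm --pt "0.001 0.001 -0.006" --pt "0.002 0.001 -0.012" --pt "0.002 0.001 -0.014" --pt "0.002 0.001 -0.014" --yaw '[0,0,0,0]' --claw '[30,30,30,30]'

```text
time: 12.17
ee_pos: [0.5361, 0.3286, 0.0144]
tool_rot: [0.224, 0.702, 0.077, -0.672]
wrist_force: [4.0, -0.5, 7.3]
grip_width: 0.498
```

```bash
python3 st.py; python3 snap.py g top 130 180 270 320 4; python3 - <<'E'
from h import *
from scipy.optimize import least_squares
np.set_printoptions(suppress=True,precision=3)
from station import manip
s=manip.snapshot('scene');C=cloud(s).reshape(-1,3);rgb=s['pixels'].reshape(-1,3).astype(int)
near=(np.linalg.norm(C-[.51,.32,.03],axis=1)<.06)
m=near&(rgb.min(1)>110);q=C[m];print(m.sum())
def f(v):
    d=np.array([np.cos(v[3])*np.cos(v[4]),np.sin(v[3])*np.cos(v[4]),np.sin(v[4])]);r=q-v[:3];t=r@d
    return np.r_[(np.linalg.norm(r-t[:,None]*d,axis=1)-.022)*1000, t.mean()*1000]
o=least_squares(f,[.51,.32,.03,.51,.1],loss='soft_l1',f_scale=3);print(o.x,np.degrees(o.x[3:]),np.abs(o.fun).mean())
E
```

```text
t 12.17 q [ 0.525   0.3116  1.7188 -0.2322  1.1446  1.7639] ee [0.5361 0.3286 0.0144] F [ 4.  -0.5  7.3] g 0.498
toolx [ 0.0856 -0.1926 -0.9775] tilt 12.17 tooly [ 0.4094 -0.8877  0.2107]
313
[ 0.513  0.318  0.026  0.517 -0.011] [29.594 -0.608] 3.692849125262206
```

View pics/top_g.png

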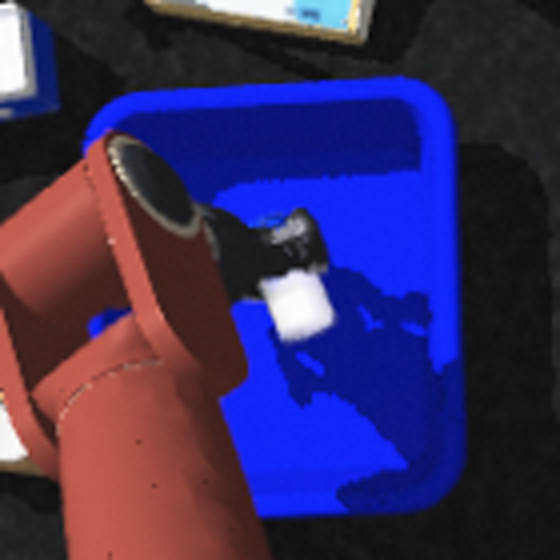

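Request:
step_arm --pt "0 0 0" --pt "0 0 0" --pt "0 0 0" --pt "0 0 0" --pt "0 0 0" --pt "0 0 0" --pt "0 0 0" --yaw '[0,0,0,0,0,0,0]' --claw '[45,47,50,54,60,60,60]'

```text
time: 12.85
ee_pos: [0.5358, 0.3285, 0.0141]
tool_rot: [0.224, 0.702, 0.077, -0.672]
wrist_force: [-0.5, -0.1, 0.1]
grip_width: 0.704
```

Request:
step_arm --pt "0 0 0.02" --pt "0 0 0.06" --pt "0 0 0.12" --pt "0 0 0.2" --pt "0 0 0.28" --pt "0 0 0.36" --pt "0 0 0.4" --pt "0 0 0.4" --yaw '[0,0,0,0,0,0,0,0]' --claw '[60,60,60,60,60,60,60,60]'

```text
time: 13.52
ee_pos: [0.5388, 0.3302, 0.2233]
tool_rot: [0.222, 0.706, 0.078, -0.667]
wrist_force: [0.9, 0.5, 1.1]
grip_width: 0.702
```

```bash
python3 st.py; python3 snap.py h scene 120 180 320 360 3; python3 snap.py h top 130 180 270 320 4
```

```text
t 13.52 q [ 0.5253  0.0936  1.5938 -0.2126  1.4665  1.6889] ee [0.5388 0.3302 0.2233] F [0.9 0.5 1.1] g 0.702
toolx [ 0.0968 -0.1864 -0.9777] tilt 12.13 tooly [ 0.4072 -0.8889  0.2098]
```

View pics/scene_h.png

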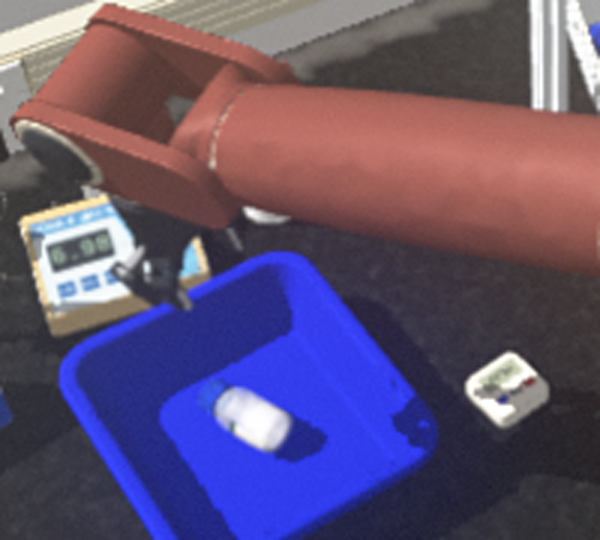

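Request:
step_arm --pt "-0.01 -0.01 0.08" --pt "-0.02 -0.01 0.16" --pt "-0.03 -0.02 0.24" --pt "-0.04 -0.02 0.32" --pt "-0.05 -0.03 0.4" --pt "-0.06 -0.04 0.48" --pt "-0.07 -0.04 0.56" --pt "-0.08 -0.05 0.64" --pt "-0.09 -0.05 0.72" --pt "-0.1 -0.06 0.8" --pt "-0.11 -0.06 0.88" --pt "-0.12 -0.07 0.96" --pt "-0.12 -0.07 1" --pt "-0.12 -0.07 1" --pt "-0.12 -0.07 1" --yaw '[0.528,0.528,0.528,0.528,0.528,0.528,0.528,0.528,0.528,0.528,0.528,0.528,0.528,0.528,0.528]' --claw '[60,60,60,60,60,60,60,60,60,60,60,60,60,60,60]'

```text
time: 14.87
ee_pos: [0.4769, 0.2937, 0.716]
tool_rot: [0.646, 0.417, 0.571, -0.288]
wrist_force: [0.3, 0.3, -0.6]
grip_width: 0.703
```

```bash
python3 st.py
```

```text
t 14.87 q [ 0.4073 -0.0669  0.9261  0.0264  2.0718 -0.0967] ee [0.4769 0.2937 0.716 ] F [ 0.3  0.3 -0.6] g 0.703
toolx [ 0.1826  0.104  -0.9777] tilt 12.13 tooly [0.8488 0.4851 0.2102]
```

Request:
step_arm --pt "-0.3 -0.13 1" --pt "-0.3 -0.13 1" --pt "-0.3 -0.13 1" --pt "-0.3 -0.13 1" --pt "-0.3 -0.13 1" --pt "-0.3 -0.13 1" --pt "-0.3 -0.13 1" --pt "-0.3 -0.13 1" --pt "-0.3 -0.13 1" --yaw '[-0.035,-0.035,-0.035,-0.035,-0.035,-0.035,-0.035,-0.035,-0.035]' --claw '[60,60,60,60,60,60,60,60,60]'

```text
time: 15.62
ee_pos: [0.3523, 0.2333, 0.9458]
tool_rot: [0.635, 0.459, 0.538, -0.311]
wrist_force: [-1.2, -0.1, 0.1]
grip_width: 0.702
```

```bash
python3 st.py
```

```text
t 15.62 q [0.4082 0.2154 0.0556 0.0007 2.6199 0.0002] ee [0.3523 0.2333 0.9458] F [-1.2 -0.1  0.1] g 0.702
toolx [ 0.2275  0.0988 -0.9687] tilt 14.36 tooly [0.889  0.3849 0.2481]
```

Request:
step_arm --pt "-0.75 -0.32 1" --pt "-0.75 -0.32 1" --pt "-0.75 -0.32 1" --pt "-0.75 -0.32 1" --pt "-0.75 -0.32 1" --pt "-0.75 -0.32 1" --yaw '[0,0,0,0,0,0]' --claw '[60,60,60,60,60,60]'

```text
time: 16.12
ee_pos: [0.2883, 0.2293, 0.9747]
tool_rot: [0.647, 0.479, 0.52, -0.287]
wrist_force: [-0.1, 0.3, -0.4]
grip_width: 0.705
```

Request:
step_arm --pt "-0.75 -0.32 1" --pt "-0.75 -0.32 1" --pt "-0.75 -0.32 1" --pt "-0.75 -0.32 1" --pt "-0.75 -0.32 1" --yaw '[0,0,0,0,0]' --claw '[60,60,60,60,60]'

```text
time: 16.53
ee_pos: [0.2208, 0.2243, 0.9973]
tool_rot: [0.657, 0.496, 0.502, -0.266]
wrist_force: [-0.8, 0.3, -0.2]
grip_width: 0.704
```

```bash
python3 st.py
```

```text
t 16.53 q [ 0.6371  0.075   0.0561 -0.182   2.6189  0.053 ] ee [0.2208 0.2243 0.9973] F [-0.8  0.3 -0.2] g 0.704
toolx [ 0.354   0.1496 -0.9232] tilt 22.6 tooly [0.8471 0.3672 0.3843]
```

Request:
step_arm --pt "-0.6 -0.35 1" --pt "-0.6 -0.35 1" --pt "-0.6 -0.35 1" --yaw '[0,0,0]' --claw '[60,60,60]'

```text
time: 16.78
ee_pos: [0.1751, 0.2058, 1.0124]
tool_rot: [0.664, 0.508, 0.489, -0.249]
wrist_force: [0.1, -0.9, 0.1]
grip_width: 0.702
```

```bash
python3 st.py
```

```text
t 16.78 q [ 0.7429  0.0246  0.0556 -0.2993  2.6193  0.0424] ee [0.1751 0.2058 1.0124] F [ 0.1 -0.9  0.1] g 0.702
toolx [ 0.3982  0.166  -0.9021] tilt 25.56 tooly [0.8278 0.3586 0.4314]
```

```bash
cat > tgt.py <<'E'
from h import *
import sys
from station import manip
p=np.load('p.npy');T=chuteT(p);Ti=np.linalg.inv(T)
np.set_printoptions(suppress=True,precision=4)
s=manip.read_state();e=np.array(s['ee_pos'])
M=R.from_quat(np.array(s['tool_rot'])[[1,2,3,0]]).as_matrix()
print('t',s['time'].__round__(2),'tcp chute',Ti[:3,:3]@e+Ti[:3,3],'toolx',Ti[:3,:3]@M[:,0],'jaw',Ti[:3,:3]@M[:,1],'F chute',(Ti[:3,:3]@s['wrist_force']).round(1),'g',(s['grip_width']*85.4).round(1))
for a in sys.argv[1:]:
    c=np.array(eval(a));w=T[:3,:3]@c+T[:3,3];print(a,'world',w,'dp',(w-e)/.5)
print('unit dp per mm: x',T[:3,0]/500,'y',T[:3,1]/500,'z',T[:3,2]/500)
E
python3 tgt.py "(.138,0,.163)" "(.138,0,.263)" "(.138,0,.063)"
```

```text
Traceback (most recent call last):
  File "tgt.py", line 8, in <module>
    print('t',s['time'].__round__(2),'tcp chute',Ti[:3,:3]@e+Ti[:3,3],'toolx',Ti[:3,:3]@M[:,0],'jaw',Ti[:3,:3]@M[:,1],'F chute',(Ti[:3,:3]@s['wrist_force']).round(1),'g',(s['grip_width']*85.4).round(1))
                                                                                                                                                                          ^^^^^^^^^^^^^^^^^^^^^^^^^^^^
AttributeError: 'float' object has no attribute 'round'
```

```bash
sed -i "s/(s\['grip_width'\]\*85.4).round(1)/round(s['grip_width']*85.4,1)/" tgt.py; python3 tgt.py "(.138,0,.163)" "(.138,0,.263)" "(.138,0,.063)"
```

```text
t 16.78 tcp chute [0.0935 0.302  1.0121] toolx [-0.0541  0.2363 -0.9702] jaw [0.8602 0.5044 0.0749] F chute [ 0.3 -0.9  0. ] g 60.0
(.138,0,.163) world [ 0.5122 -0.1643  0.2616] dp [ 0.674  -0.7402 -1.5015]
(.138,0,.263) world [ 0.4706 -0.1566  0.3523] dp [ 0.5909 -0.7247 -1.3203]
(.138,0,.063) world [ 0.5537 -0.1721  0.171 ] dp [ 0.7571 -0.7557 -1.6828]
unit dp per mm: x [ 0.0018 -0.0003  0.0008] y [0.0004 0.002  0.    ] z [-0.0008  0.0002  0.0018]
```

Request:
step_arm --pt "0.45 -0.72 -0.95" --pt "0.45 -0.72 -0.95" --pt "0.45 -0.72 -0.95" --pt "0.45 -0.72 -0.95" --pt "0.45 -0.72 -0.95" --pt "0.45 -0.72 -0.95" --pt "0.45 -0.72 -0.95" --pt "0.45 -0.72 -0.95" --pt "0.45 -0.72 -0.95" --pt "0.45 -0.72 -0.95" --pt "0.45 -0.72 -0.95" --pt "0.45 -0.72 -0.95" --pt "0.45 -0.72 -0.95" --pt "0.45 -0.72 -0.95" --pt "0.45 -0.72 -0.95" --pt "0.45 -0.72 -0.95" --pt "0.45 -0.72 -0.95" --pt "0.45 -0.72 -0.95" --pt "0.45 -0.72 -0.95" --yaw '[-0.186,-0.186,-0.186,-0.186,-0.186,-0.186,-0.186,-0.186,-0.186,-0.186,-0.186,-0.186,-0.186,-0.186,-0.186,-0.186,-0.186,-0.186,-0.186]' --claw '[40,40,40,40,40,40,40,40,40,40,40,40,40,40,40,40,40,40,40]'

```text
time: 18.37
ee_pos: [0.4003, -0.1538, 0.5371]
tool_rot: [0.563, 0.628, 0.322, -0.43]
wrist_force: [0.2, 0.5, 0.2]
grip_width: 0.47
```

```bash
python3 st.py; python3 tgt.py "(.138,0,.163)" "(.138,0,.123)"  "(.138,0,.063)"
```

```text
t 18.37 q [-0.6768 -0.6948  1.739   0.2056  1.6967 -0.4327] ee [ 0.4003 -0.1538  0.5371] F [0.2 0.5 0.2] g 0.47
toolx [ 0.4227 -0.0799 -0.9027] tilt 25.48 tooly [ 0.8889 -0.1576  0.4302]
t 18.37 tcp chute [ 0.153  -0.0102  0.4599] toolx [ 0.0084 -0.0009 -1.    ] jaw [0.9999 0.0082 0.0084] F chute [0.2 0.6 0.1] g 40.1
(.138,0,.163) world [ 0.5122 -0.1643  0.2616] dp [ 0.2236 -0.021  -0.5509]
(.138,0,.123) world [ 0.5288 -0.1674  0.2254] dp [ 0.2569 -0.0272 -0.6234]
(.138,0,.063) world [ 0.5537 -0.1721  0.171 ] dp [ 0.3067 -0.0365 -0.7321]
unit dp per mm: x [ 0.0018 -0.0003  0.0008] y [0.0004 0.002  0.    ] z [-0.0008  0.0002  0.0018]
```

Request:
step_arm --pt "0.02 -0.002 -0.06" --pt "0.05 -0.005 -0.13" --pt "0.08 -0.008 -0.2" --pt "0.11 -0.011 -0.28" --pt "0.14 -0.014 -0.35" --pt "0.17 -0.016 -0.42" --pt "0.2 -0.019 -0.49" --pt "0.224 -0.021 -0.55" --pt "0.224 -0.021 -0.551" --pt "0.224 -0.021 -0.551" --yaw '[0,0,0,0,0,0,0,0,0,0]' --claw '[40,40,40,40,40,40,40,40,40,40]'

```text
time: 19.2
ee_pos: [0.5129, -0.1632, 0.2623]
tool_rot: [0.564, 0.627, 0.323, -0.429]
wrist_force: [0.9, -0.5, 0.7]
grip_width: 0.467
```

```bash
python3 tgt.py "(.138,0,.123)"  "(.138,0,.063)"; python3 snap.py i
```

```text
t 19.2 tcp chute [0.1387 0.0012 0.1634] toolx [ 0.008   0.0003 -1.    ] jaw [0.9999 0.0101 0.008 ] F chute [ 1.2 -0.3  0.2] g 39.9
(.138,0,.123) world [ 0.5288 -0.1674  0.2254] dp [ 0.0318 -0.0084 -0.0739]
(.138,0,.063) world [ 0.5537 -0.1721  0.171 ] dp [ 0.0817 -0.0177 -0.1827]
unit dp per mm: x [ 0.0018 -0.0003  0.0008] y [0.0004 0.002  0.    ] z [-0.0008  0.0002  0.0018]
```

View pics/scene_i.png

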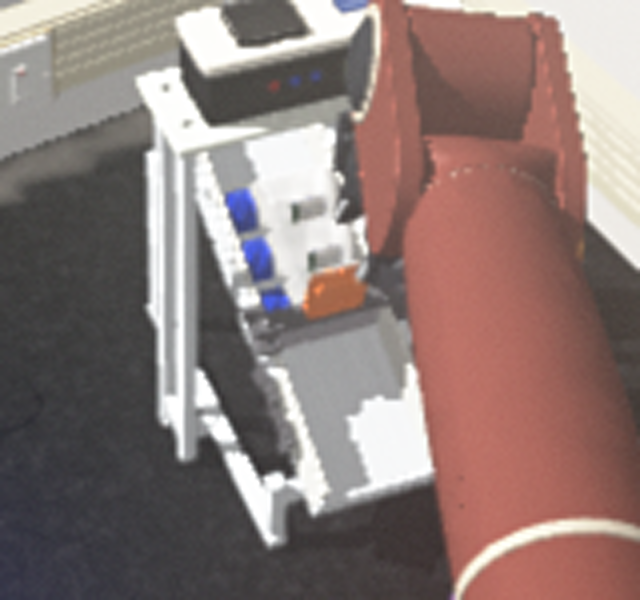

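View pics/top_i.png

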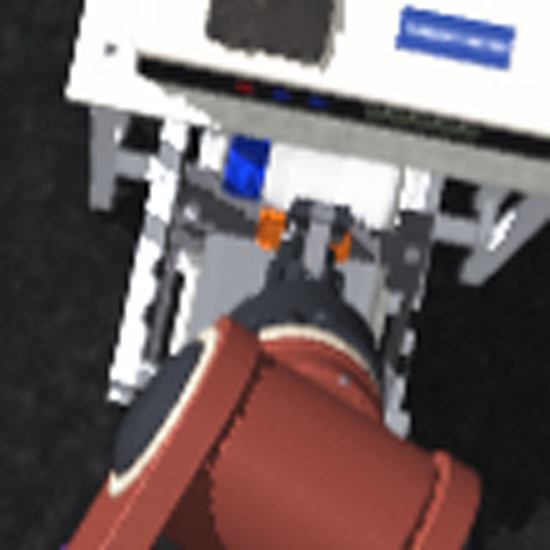

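Request:
step_arm --pt "0.016 -0.004 -0.037" --pt "0.032 -0.008 -0.074" --pt "0.045 -0.011 -0.102" --pt "0.056 -0.013 -0.127" --pt "0.065 -0.015 -0.147" --pt "0.073 -0.016 -0.165" --pt "0.08 -0.017 -0.18" --pt "0.082 -0.018 -0.183" --pt "0.082 -0.018 -0.183" --yaw '[0,0,0,0,0,0,0,0,0]' --claw '[40,40,40,40,40,40,40,40,40]'

```text
time: 20.05
ee_pos: [0.5549, -0.1736, 0.1749]
tool_rot: [0.565, 0.628, 0.32, -0.428]
wrist_force: [0.2, 0.4, 0.2]
grip_width: 0.469
```

```bash
python3 tgt.py "(.138,0,.063)"; python3 snap.py j
```

```text
t 20.05 tcp chute [ 0.141  -0.0012  0.0659] toolx [ 0.0143 -0.0022 -0.9999] jaw [0.9998 0.01   0.0143] F chute [0.2 0.5 0.1] g 40.1
(.138,0,.063) world [ 0.5537 -0.1721  0.171 ] dp [-0.0025  0.003  -0.0078]
unit dp per mm: x [ 0.0018 -0.0003  0.0008] y [0.0004 0.002  0.    ] z [-0.0008  0.0002  0.0018]
```

View pics/scene_j.png

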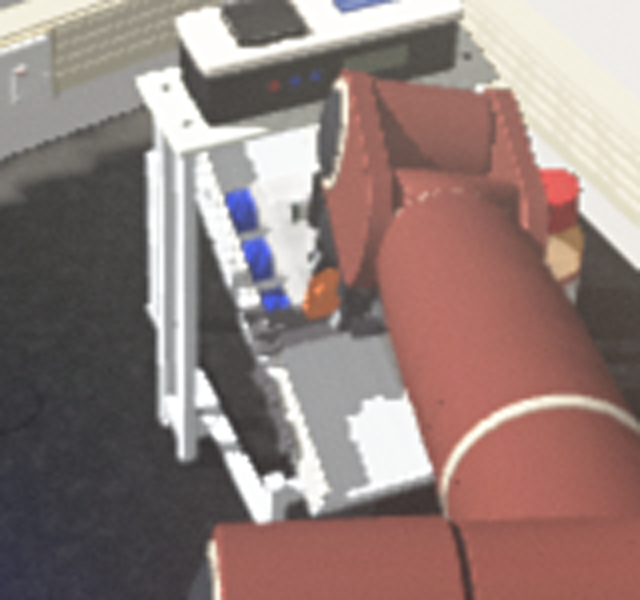

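View pics/top_j.png

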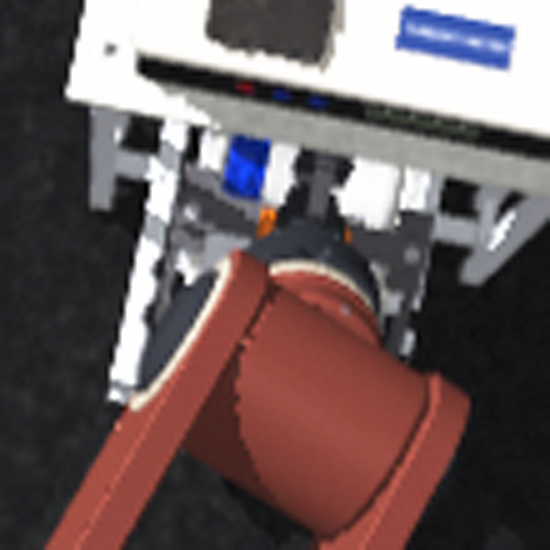

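Request:
step_arm --pt "-0.003 0.002 -0.005" --pt "-0.003 0.002 -0.006" --pt "-0.003 0.002 -0.006" --pt "-0.003 0.002 -0.006" --yaw '[0,0,0,0]' --claw '[40,40,30,26]' --squeeze 20

```text
time: 20.48
ee_pos: [0.5537, -0.1727, 0.173]
tool_rot: [0.566, 0.628, 0.32, -0.428]
wrist_force: [0.1, -0.2, 0.2]
grip_width: 0.305
```

```bash
python3 tgt.py "(.138,0,.063)"
```

```text
t 20.48 tcp chute [ 0.139  -0.0006  0.0648] toolx [ 0.0163 -0.0027 -0.9999] jaw [0.9998 0.01   0.0162] F chute [ 0.2 -0.2  0.2] g 26.0
(.138,0,.063) world [ 0.5537 -0.1721  0.171 ] dp [ 0.      0.0013 -0.0041]
unit dp per mm: x [ 0.0018 -0.0003  0.0008] y [0.0004 0.002  0.    ] z [-0.0008  0.0002  0.0018]
```

Request:
step_arm --pt "0 0 0" --pt "0 0 0" --pt "0 0 0" --pt "0 0 0" --pt "0 0 0" --yaw '[0,0,0,0,0]' --claw '[20,16,10,8,8]' --squeeze 20

```text
time: 20.9
ee_pos: [0.5529, -0.1725, 0.1723]
tool_rot: [0.565, 0.628, 0.32, -0.429]
wrist_force: [-5.7, -0.1, 1.4]
grip_width: 0.182
```

```bash
python3 tgt.py "(.138,0,.063)";python3 st.py; python3 snap.py k scene
```

```text
t 20.9 tcp chute [ 0.138  -0.0005  0.0645] toolx [ 0.0139 -0.0023 -0.9999] jaw [0.9999 0.01   0.0138] F chute [-4.5 -1.2  3.6] g 15.5
(.138,0,.063) world [ 0.5537 -0.1721  0.171 ] dp [ 0.0015  0.0008 -0.0026]
unit dp per mm: x [ 0.0018 -0.0003  0.0008] y [0.0004 0.002  0.    ] z [-0.0008  0.0002  0.0018]
t 20.9 q [-0.4947 -0.2938  2.0771  0.1633  0.9328 -0.3886] ee [ 0.5529 -0.1725  0.1723] F [-5.7 -0.1  1.4] g 0.182
toolx [ 0.4273 -0.0821 -0.9004] tilt 25.79 tooly [ 0.8869 -0.1554  0.4351]
```

View pics/scene_k.png

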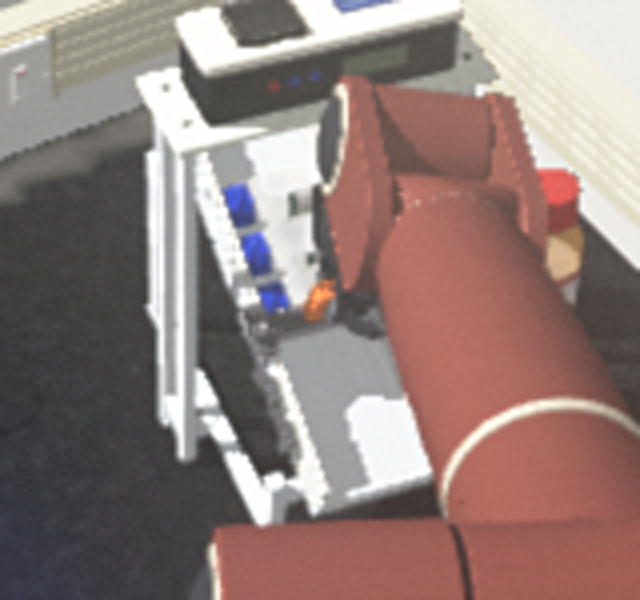

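Request:
step_arm --pt "0 0 0" --pt "0 0 0" --pt "-0.003 0.0005 0.006" --pt "-0.006 0.001 0.012" --pt "-0.009 0.0017 0.02" --pt "-0.009 0.0017 0.02" --yaw '[0,0,0,0,0,0]' --claw '[8,8,8,8,8,8]' --squeeze 45

```text
time: 21.45
ee_pos: [0.5482, -0.1716, 0.1826]
tool_rot: [0.565, 0.628, 0.321, -0.429]
wrist_force: [-2.7, 0.7, -4.0]
grip_width: 0.178
```

```bash
python3 tgt.py "(.138,0,.0755)";python3 snap.py l scene
```

```text
t 21.45 tcp chute [ 0.1379 -0.0005  0.0759] toolx [ 0.0138 -0.0023 -0.9999] jaw [0.9999 0.01   0.0137] F chute [-4.3  0.2 -2.5] g 15.2
(.138,0,.0755) world [ 0.5485 -0.1711  0.1823] dp [ 0.0006  0.0009 -0.0006]
unit dp per mm: x [ 0.0018 -0.0003  0.0008] y [0.0004 0.002  0.    ] z [-0.0008  0.0002  0.0018]
```

View pics/scene_l.png

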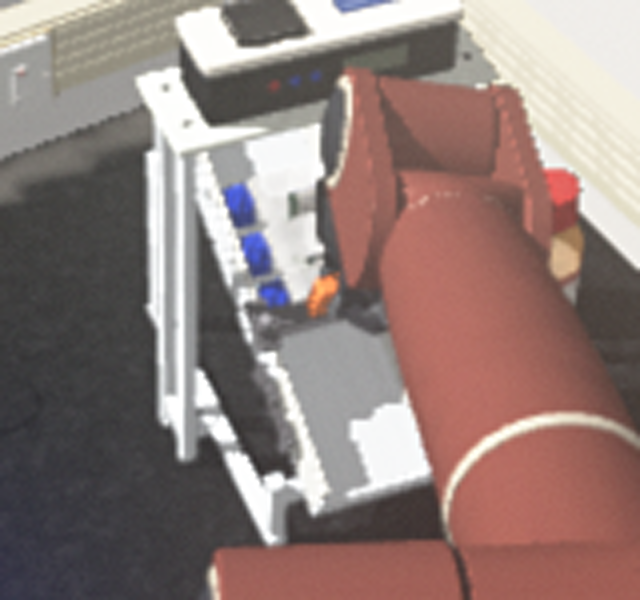

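Request:
step_arm --pt "-0.005 0.001 -0.0025" --pt "-0.012 0.0022 -0.0055" --pt "-0.019 0.0035 -0.009" --pt "-0.026 0.005 -0.0125" --pt "-0.033 0.006 -0.0155" --pt "-0.04 0.0075 -0.019" --pt "-0.047 0.009 -0.0225" --pt "-0.054 0.01 -0.0255" --pt "-0.061 0.0115 -0.029" --pt "-0.068 0.0128 -0.032" --pt "-0.073 0.0138 -0.0347" --pt "-0.0745 0.014 -0.0353" --pt "-0.0745 0.014 -0.0353" --yaw '[0,0,0,0,0,0,0,0,0,0,0,0,0]' --claw '[8,8,8,8,8,8,8,8,8,8,8,8,8]'

```text
time: 22.58
ee_pos: [0.5105, -0.1644, 0.1644]
tool_rot: [0.565, 0.628, 0.321, -0.429]
wrist_force: [-1.7, -0.5, -2.5]
grip_width: 0.182
```

```bash
python3 tgt.py "(.096,0,.0755)";python3 snap.py m
```

```text
t 22.58 tcp chute [ 0.0955 -0.0004  0.0755] toolx [ 0.0128 -0.0021 -0.9999] jaw [0.9999 0.01   0.0128] F chute [-2.5 -0.8 -1.6] g 15.5
(.096,0,.0755) world [ 0.5111 -0.1641  0.1646] dp [0.0011 0.0005 0.0004]
unit dp per mm: x [ 0.0018 -0.0003  0.0008] y [0.0004 0.002  0.    ] z [-0.0008  0.0002  0.0018]
```

View pics/scene_m.png

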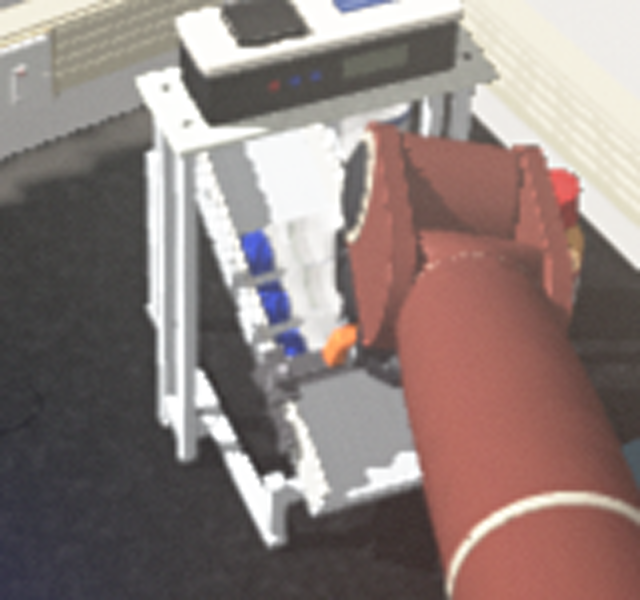

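View pics/top_m.png

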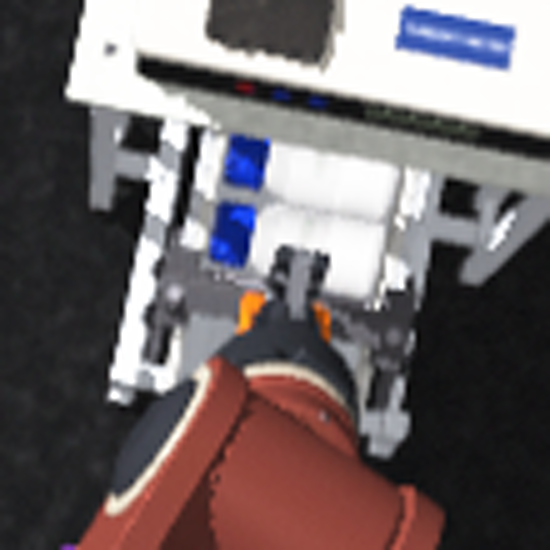

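Request:
step_arm --pt "0.0013 -0.0002 -0.0027" --pt "0.0025 -0.0005 -0.0054" --pt "0.0037 -0.0007 -0.0081" --pt "0.0037 -0.0007 -0.0081" --yaw '[0,0,0,0]' --claw '[8,8,8,8]'

```text
time: 23.02
ee_pos: [0.5122, -0.1647, 0.1616]
tool_rot: [0.565, 0.627, 0.322, -0.429]
wrist_force: [-13.8, 2.0, 8.2]
grip_width: 0.182
```

```bash
python3 tgt.py "(.096,0,.0755)"
```

```text
t 23.02 tcp chute [ 0.0958 -0.0004  0.0723] toolx [ 0.0103 -0.0018 -0.9999] jaw [0.9999 0.011  0.0103] F chute [-9.1 -0.6 13.3] g 15.5
(.096,0,.0755) world [ 0.5111 -0.1641  0.1646] dp [-0.0022  0.0012  0.006 ]
unit dp per mm: x [ 0.0018 -0.0003  0.0008] y [0.0004 0.002  0.    ] z [-0.0008  0.0002  0.0018]
```

Request:
step_arm --pt "-0.0006 0.0001 -0.0035" --pt "-0.0024 0.0005 -0.0044" --pt "-0.0041 0.0008 -0.0052" --pt "-0.0059 0.0011 -0.0061" --pt "-0.0059 0.0011 -0.0061" --yaw '[0,0,0,0,0]' --claw '[8,8,8,8,8]'

```text
time: 23.43
ee_pos: [0.5111, -0.1648, 0.1613]
tool_rot: [0.566, 0.628, 0.32, -0.428]
wrist_force: [0.2, 2.0, 5.3]
grip_width: 0.177
```

```bash
python3 tgt.py
```

```text
t 23.43 tcp chute [ 0.0947 -0.0006  0.0725] toolx [ 0.0162 -0.0025 -0.9999] jaw [0.9998 0.0111 0.0162] F chute [2.1 2.  4.9] g 15.1
unit dp per mm: x [ 0.0018 -0.0003  0.0008] y [0.0004 0.002  0.    ] z [-0.0008  0.0002  0.0018]
```

Request:
step_arm --pt "-0.0029 0.0006 -0.0032" --pt "-0.0064 0.0012 -0.0049" --pt "-0.01 0.0019 -0.0066" --pt "-0.01 0.0019 -0.0066" --pt "-0.01 0.0019 -0.0066" --yaw '[0,0,0,0,0]' --claw '[8,8,8,8,8]'

```text
time: 23.85
ee_pos: [0.5066, -0.1644, 0.1592]
tool_rot: [0.567, 0.628, 0.319, -0.427]
wrist_force: [-0.7, 0.4, 5.6]
grip_width: 0.183
```

```bash
python3 tgt.py
```

```text
t 23.85 tcp chute [ 0.0898 -0.0011  0.0724] toolx [ 0.0186 -0.0036 -0.9998] jaw [0.9998 0.0112 0.0185] F chute [1.7 0.3 5.4] g 15.7
unit dp per mm: x [ 0.0018 -0.0003  0.0008] y [0.0004 0.002  0.    ] z [-0.0008  0.0002  0.0018]
```

Request:
step_arm --pt "-0.0025 0.002 -0.0035" --pt "-0.006 0.0026 -0.0052" --pt "-0.0096 0.0033 -0.0069" --pt "-0.0096 0.0033 -0.0069" --yaw '[0,0,0,0]' --claw '[8,8,8,8]'

```text
time: 24.18
ee_pos: [0.5025, -0.1634, 0.1572]
tool_rot: [0.568, 0.628, 0.318, -0.427]
wrist_force: [-2.1, -0.5, 6.4]
grip_width: 0.18
```

```bash
python3 tgt.py
```

```text
t 24.18 tcp chute [ 0.0851 -0.0009  0.0724] toolx [ 0.0216 -0.0049 -0.9998] jaw [0.9997 0.0113 0.0216] F chute [ 0.9 -0.9  6.6] g 15.4
unit dp per mm: x [ 0.0018 -0.0003  0.0008] y [0.0004 0.002  0.    ] z [-0.0008  0.0002  0.0018]
```

Request:
step_arm --pt "-0.0025 0.0015 -0.0035" --pt "-0.0055 0.002 -0.005" --pt "-0.008 0.0026 -0.006" --pt "-0.008 0.0026 -0.006" --yaw '[0,0,0,0]' --claw '[8,8,8,8]'

```text
time: 24.52
ee_pos: [0.4991, -0.1628, 0.1556]
tool_rot: [0.569, 0.628, 0.316, -0.427]
wrist_force: [-2.3, -0.1, 6.1]
grip_width: 0.18
```

```bash
python3 tgt.py; python3 snap.py n
```

```text
t 24.52 tcp chute [ 0.0813 -0.0009  0.0724] toolx [ 0.0247 -0.0061 -0.9997] jaw [0.9996 0.011  0.0246] F chute [ 0.5 -0.5  6.5] g 15.4
unit dp per mm: x [ 0.0018 -0.0003  0.0008] y [0.0004 0.002  0.    ] z [-0.0008  0.0002  0.0018]
```

View pics/scene_n.png

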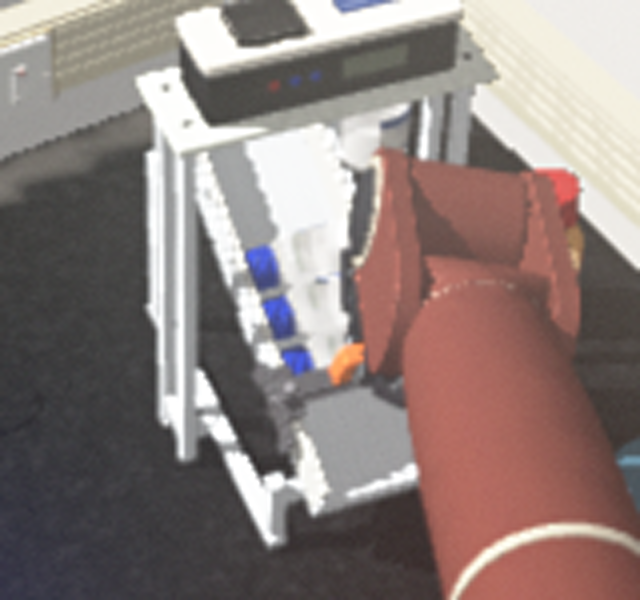

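View pics/top_n.png

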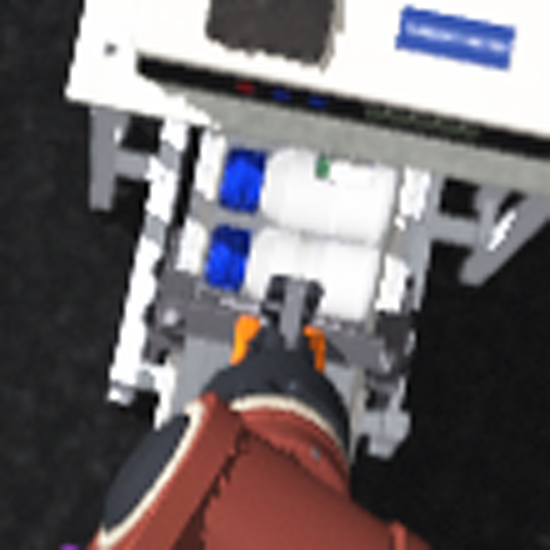

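Request:
step_arm --pt "-0.0025 0.001 -0.0035" --pt "-0.006 0.0018 -0.0052" --pt "-0.0096 0.0025 -0.0069" --pt "-0.0096 0.0025 -0.0069" --yaw '[0,0,0,0]' --claw '[8,8,8,8]'

```text
time: 24.95
ee_pos: [0.4925, -0.1609, 0.1496]
tool_rot: [0.567, 0.628, 0.318, -0.428]
wrist_force: [-2.0, 0.6, -2.1]
grip_width: 0.179
```

```bash
python3 tgt.py
```

```text
t 24.95 tcp chute [ 0.0726 -0.0003  0.0699] toolx [ 0.0197 -0.0054 -0.9998] jaw [0.9997 0.0109 0.0197] F chute [-2.7  0.2 -1.1] g 15.3
unit dp per mm: x [ 0.0018 -0.0003  0.0008] y [0.0004 0.002  0.    ] z [-0.0008  0.0002  0.0018]
```

Request:
step_arm --pt "0.0017 -0.0003 -0.0036" --pt "0.0033 -0.0006 -0.0073" --pt "0.005 -0.001 -0.0109" --pt "0.0053 -0.001 -0.0116" --pt "0.0053 -0.001 -0.0116" --yaw '[0,0,0,0,0]' --claw '[8,8,8,8,8]'

```text
time: 25.37
ee_pos: [0.495, -0.1614, 0.1446]
tool_rot: [0.567, 0.627, 0.319, -0.428]
wrist_force: [-7.8, 0.7, 9.9]
grip_width: 0.18
```

```bash
python3 tgt.py; python3 snap.py o
```

```text
t 25.37 tcp chute [ 0.0728 -0.0003  0.0643] toolx [ 0.0179 -0.0051 -0.9998] jaw [0.9998 0.0114 0.0178] F chute [-2.9 -0.7 12.3] g 15.4
unit dp per mm: x [ 0.0018 -0.0003  0.0008] y [0.0004 0.002  0.    ] z [-0.0008  0.0002  0.0018]
```

View pics/scene_o.png

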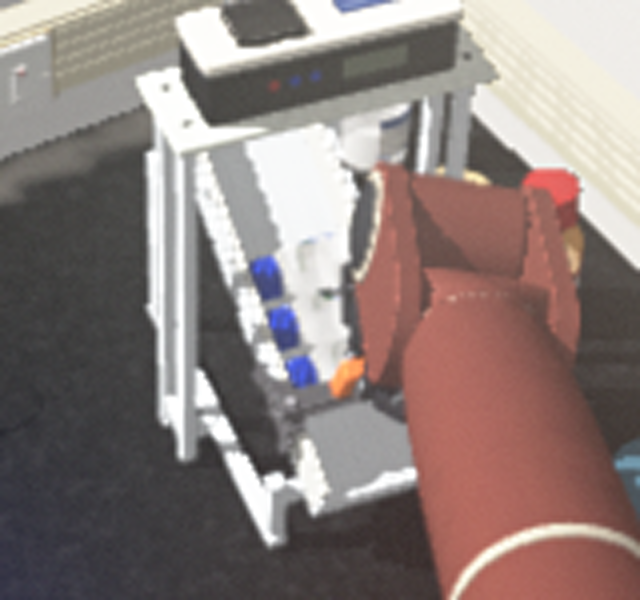

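Request:
step_arm --pt "0 0 0" --pt "0 0 0" --pt "0 0 0" --pt "0 0 0" --pt "0 0 0" --pt "0 0 0" --yaw '[0,0,0,0,0,0]' --claw '[18,22,28,34,36,36]'

```text
time: 25.97
ee_pos: [0.4949, -0.1613, 0.1444]
tool_rot: [0.567, 0.627, 0.319, -0.428]
wrist_force: [0.3, -0.3, -0.5]
grip_width: 0.416
```

```bash
python3 tgt.py "(.073,0,.11)" "(.073,0,.2)"
```

```text
t 25.97 tcp chute [ 0.0726 -0.0002  0.0641] toolx [ 0.0176 -0.005  -0.9998] jaw [0.9998 0.0115 0.0176] F chute [ 0.1 -0.3 -0.6] g 35.5
(.073,0,.11) world [ 0.4763 -0.1576  0.1861] dp [-0.0373  0.0075  0.0835]
(.073,0,.2) world [ 0.4389 -0.1506  0.2677] dp [-0.1121  0.0214  0.2466]
unit dp per mm: x [ 0.0018 -0.0003  0.0008] y [0.0004 0.002  0.    ] z [-0.0008  0.0002  0.0018]
```

Retreat square off the floor, then up and away for a clear view.

Request:
step_arm --pt "-0.009 0.002 0.02" --pt "-0.018 0.0035 0.04" --pt "-0.028 0.0055 0.062" --pt "-0.0373 0.0075 0.0835" --pt "-0.06 0.012 0.13" --pt "-0.085 0.016 0.19" --pt "-0.112 0.021 0.247" --pt "-0.14 0.06 0.3" --pt "-0.15 0.12 0.34" --pt "-0.15 0.2 0.36" --pt "-0.15 0.28 0.36" --pt "-0.15 0.36 0.36" --pt "-0.15 0.44 0.36" --pt "-0.15 0.52 0.36" --pt "-0.15 0.6 0.36" --pt "-0.15 0.68 0.36" --pt "-0.15 0.76 0.36" --pt "-0.15 0.8 0.36" --pt "-0.15 0.8 0.36" --yaw '[0,0,0,0,0,0,0,0,0,0,0,0,0,0,0,0,0,0,0]' --claw '[36,36,36,36,36,36,36,36,36,36,36,36,36,36,36,36,36,36,36]'

```text
time: 27.55
ee_pos: [0.4191, 0.2425, 0.3236]
tool_rot: [0.568, 0.626, 0.321, -0.427]
wrist_force: [-0.4, -0.6, -0.4]
grip_width: 0.417
```

```bash
python3 st.py; python3 snap.py p; python3 snap.py p2 top 0 0 640 480 1; python3 - <<'E'
from h import *
p=np.load('p.npy');T=chuteT(p);Ti=np.linalg.inv(T)
for n,x0,y0,x1,y1,f in [('top',320,190,430,300,5),('scene',260,140,420,290,4)]:
    s=load(n+'_p.npz');im=cv2.imread(f'pics/{n}_p.png')
    wire(s,T,im,f,x0,y0,chute_lines(.0727)[-8:]);cv2.imwrite(f'pics/{n}_pw.png',im)
E
```

```text
t 27.55 q [ 0.5394 -0.5523  2.0096 -0.3033  1.3471  0.7243] ee [0.4191 0.2425 0.3236] F [-0.4 -0.6 -0.4] g 0.417
toolx [ 0.4291 -0.0825 -0.8995] tilt 25.91 tooly [ 0.8873 -0.148   0.4368]
```

View pics/scene_p.png

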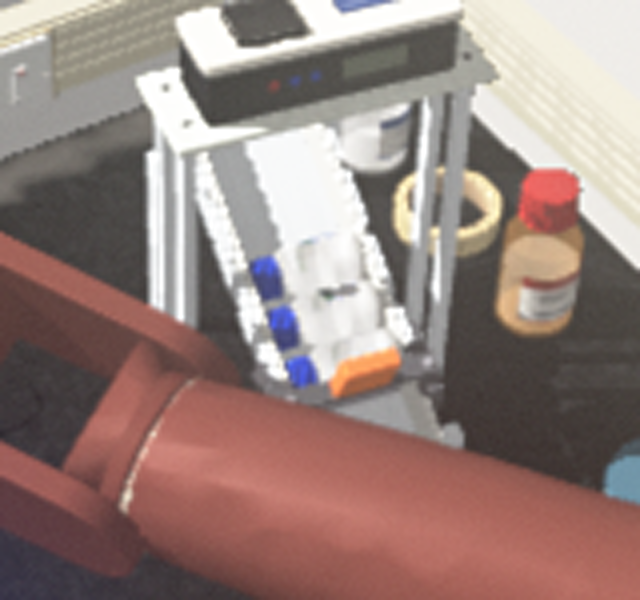

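View pics/top_pw.png

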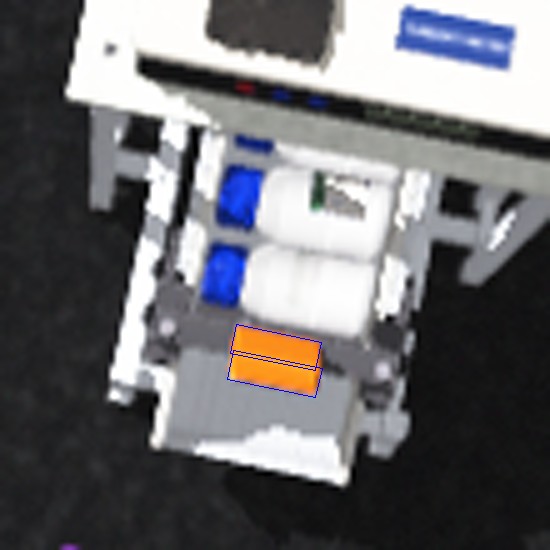

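View pics/top_p2.png

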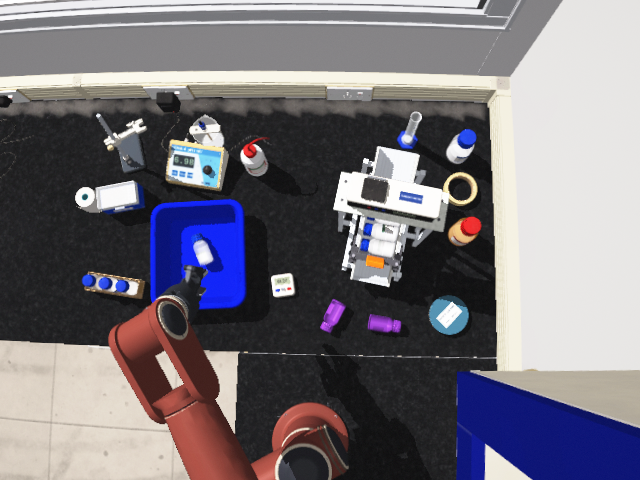

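```bash
python3 - <<'E'
from h import *
from station import manip
np.set_printoptions(suppress=True,precision=4)
p=np.load('p.npy');T=chuteT(p);Ti=np.linalg.inv(T)
for f in ('top0','top_p','scene0','scene_p'):
    s=load(f+'.npz');q=cloud(s).reshape(-1,3)@Ti[:3,:3].T+Ti[:3,3];c=s['pixels'].reshape(-1,3).astype(int)
    m=(c[:,0]>150)&(c[:,2]<80)&(c[:,0]-c[:,2]>100)&(abs(q[:,1])<.05)&(q[:,0]>0)&(q[:,0]<.2)&(q[:,2]>.04)&(q[:,2]<.13)
    for a,b in((-.03,-.008),(.008,.03)):
        k=m&(q[:,1]>a)&(q[:,1]<b);print(f,a,k.sum(),'x/z med',np.median(q[k],0),'z95',np.percentile(q[k,2],85))
manip.hand_in()
print(manip.read_state()['time'])
E
```

```text
top0 -0.03 49 x/z med [ 0.1407 -0.0148  0.0987] z95 0.10212848295505045
top0 0.008 58 x/z med [0.1408 0.0159 0.0972] z95 0.10125174162520804
top_p -0.03 52 x/z med [ 0.079  -0.0153  0.0948] z95 0.10056347544646002
top_p 0.008 61 x/z med [0.0785 0.0161 0.0948] z95 0.1015896625437206
  return _methods._mean(a, axis=axis, dtype=dtype,
  ret = um.true_divide(
Traceback (most recent call last):
IndexError: index -1 is out of bounds for axis 0 with size 0
```

The grip top is at the same height on both sides, about 0.101 m as at the start, so the bar is seated level. The script stopped with an error before it handed in, so I'm doing that now.

```bash
python3 -c "
from station import manip
print(manip.hand_in()); print(manip.read_state()['time'])"
```

```text
the job is handed in; nothing more can be done
None
the job is handed in; nothing more can be done
```

The job is done and handed in at about 28 s of the 72 s allowed.

- **Jammed bottle:** I gripped it across its body, lifted it out and lowered it into the blue tray. It turned level in the grip before I let go, and it lies flat in the tray.
- **Stop bar:** The moves only offer a turn about the vertical. To lean the tool square to the chute, I pushed against the arm's reach limit in free air. I then lifted the bar about 11 mm, slid it down with the bottles following, and felt for the notch with light pressure. It dropped in at about x = 73 mm.

**Last checks**
- **Seating:** the tool height with the bar down was 64.3 mm, against 64.5 mm in the first notch. The top of the grip is at its starting height on both sides. The drawn outline of the bar fits the top picture.
- **Bottles and bench:** three bottles lie in a row behind the bar. The amber bottle, timer and purple look-alikes look unmoved, and the gripper was clear of everything.
- **Forces:** the highest wrist force I read after a move was about 16 N.

**What failed or disagreed**
- The tool sat up to 7 mm off its set position at the jam and about 3 mm off at the bar. I went by the measured positions instead.
- The scene camera placed the grip about 3 mm away from the top camera.
- The last depth check found no usable grip pixels in the scene camera, so the height check rests on the top camera. That script stopped with an error, and I handed in separately.

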